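Load the transit rack and bolt its retaining bar

ROBOT

A 7-joint arm with a two-finger parallel gripper is mounted at the origin on a cart in front of the work surface, level with it; the furniture and walls round the work are solid. World frame = base frame: x ahead of the robot, y to its left, z up, the work surface at z = 0. Lengths are in m, angles in rad, forces in N, time in s.
With the tool pointing down it reaches from about 0.425 to 0.925 m from the base axis. Payload 6.8 kg.
Tool frame: the origin (TCP) lies on the centre line of the jaws, within the pads' length; the fingertips stand 14 mm ahead of it and the grasp point (between the pads) lies 5 mm behind it (bot.finger_overhang is the distance from the TCP to the fingertips, in m); z points along the fingers, y is the line along which they close (so a half turn about z gives the same grasp; the last joint's range is limited). The gripper opens to 85 mm and grips with 20 to 120 N. Pads are 22 mm wide; open, the fingers measure 114 mm over their backs; the gripper's body (76 mm by 85 mm) begins 54 mm behind the grasp point. The pads swing forward as they close: fully open they stand 13 mm farther back than shut.
Start: joints at [-0.108, 0.477, 0.022, 1.555, -0.011, 1.109, -0.083], TCP at [0.675, 0, 0.21] pointing down, gripper open.
Joint ranges: [-2.96, 2.96], [-0.34, 2.1], [-1.41, 1.46], [0.24, 2.44], [-1.37, 4.51], [0.17, 1.92], [-2.96, 2.96]. Speed limits (rad/s): [2.39, 2.39, 3.14, 3.14, 3.14, 3.14, 3.14].

INTERFACE

Orientations are given as a unit quaternion [w, x, y, z].
In Python, from station import bot gives the robot as it stands.
- The arm moves only by the shell command python3 -m inch 'ROWS' [OPENING] [FORCE]. ROWS is JSON, a list of rows, each a list of 4 numbers: the shift along the tool's x, y, z in m, then the turn about the tool's z in degrees. A call has 1 to 12 rows; each row shifts and turns the commanded pose from where the row before left it, along the tool's axes as they then stand; what a row does not reach is not made up. A row lasts 1/10 s, in which the tool goes at most 50 mm and 8.59 degrees, less where a joint would pass 70% of its speed; a pose out of reach is approached as far as the arm can. A call is refused whole if a number of a shift passes 0.05 or a number of a turn 8.59, either way. A call with a gripper value outside its range is refused whole. OPENING is the finger opening in m, from 0 to 0.0854, set as the call begins (- or left out, the last holds). The fingers move at their own pace and stop on an object; FORCE is the grip in N (left out, the last holds). Time passes only in rows, so rows that do not move let the fingers close. It gives the time, the measured TCP pose, the force, the opening and the grip force at its end, in the units of the state.
- bot.get_obs(): the state, without advancing time (a new reading comes with each control period).
- bot.read_camera(name): name is "scene" or "side" or "wrist"; returns a dict with "color" (480x640x3 uint8, red, green, blue), "mtx" (3x3 intrinsics, pixels), "world_from_camera" (4x4, takes a point from camera to world coordinates); the wrist camera has in their place "hand_eye" (4x4, takes a point from camera to tool coordinates, whose origin is the TCP and whose axes are the flange's). Camera axes: x right, y up, looking along -z (the intrinsics and any distortion apply to the point x, -y, -z); pixel columns grow to the right and rows downward; lengths in m; the calibration is good to about 2 mm. The wrist camera is an equidistant fisheye: a pixel r from the principal point sees the ray r / f radians off the axis. A picture is of the moment at which its call begins: read the wrist's pose just before it. There is no depth.
- bot.hand_in(): hands the job in; it is judged then, once.
The state is a dict: "t": time; "q": joint angles; "joint_vel": joint speeds; "joint_torque": joint torques, N m; "eef_pos": TCP position; "tool_rot": TCP orientation; "contact_force": force on the tool from outside, world axes, zero at the start; "torque": the same for the moment, N m; "gripper_width": opening from 0.0 (shut) to 1.0 (fully open); "grasp_force": force on a finger pad.
Only numpy, scipy, OpenCV 4.12 (cv2) and the standard library are available. Lean on these libraries where they do the work, as an engineer would, in place of code of your own. Each camera call takes 0.05 s, during which the arm holds its last target. There are 200 camera calls.

TASK

Draw back the bolt of the transit rack's retaining bar, swing the bar aside, and lay every tube pack that lies on the bench top down flat in the rack, one to a bay, between the end walls. Then swing the bar fully shut over them again and slide the bolt fully home in its keeper; leave the other things on the bench where they are.

Things in the scene. Friction and masses are not known exactly. Their poses are not given: they have to be found in the camera images.
- rack: Transit rack fixed on the bench: a bare metal plate 212 x 280 x 6 mm with three bays side by side along its x, each running along its y. Origin: centre of its underside. White comb teeth near both ends (|y| 85 to 125 mm, tops 31 mm up) part the bays into slots 54 mm wide; the middles are open. Walls 18 mm high close the ends at |y| = 135 mm.
- keeper: Steel keeper of the rack, 20 x 42 mm, 94 mm tall, origin under its centre at rack x = +132, y = +60 mm; its hole, 22 mm wide, takes the bolt. Beside the shut bar's end, at rack x = 104, y = +76 mm, stands its stop post, 8 mm square, 64 mm tall.
- bay0 (a point): Centre of the floor of bay 0 of the rack (x = -66 mm, y = 0, 6 mm above the bench); axes as the rack's.
- bay1 (a point): Centre of the floor of bay 1 of the rack (x = +0 mm, y = 0, 6 mm above the bench); axes as the rack's.
- bay2 (a point): Centre of the floor of bay 2 of the rack (x = +66 mm, y = 0, 6 mm above the bench); axes as the rack's.
- pivot (a point): Point on the upright pivot of the retaining bar, at the middle of the bar's thickness, 63 mm above the bench, at rack x = -130, y = +60 mm (the robot's side). The steel bar is 24 mm wide, 10 mm thick (58 to 68 mm above the bench), reaches 242 mm from the pivot and carries the barrel bolt on top.
- bar (a joint): Angle of the retaining bar (rad): 0 = shut, lying along the rack's +x across all bays against its stop, its end before the keeper; it grows as the bar swings away to the rack's -y side (clockwise from above), up to 1.75; from 1.2 the bays are open from above, and at 1.5 or more it lies beside the front bay, leaving room for fingers. It stays where left (about 1 N at the knob moves it). The shot bolt locks it.
- bolt (a joint): Travel of the barrel bolt along the bar (m): 0 = fully drawn back, 0.030 = fully home in the keeper; it grows away from the pivot and stays where left (2 N moves it). The hole in the keeper takes it only when the bar is shut to within about 0.015 rad.
- knob (a point): Middle of the black upright knob of the bolt: 18 mm across, 26 mm tall, this point 118 mm above the bench, knob top 130 mm; below it a 12 mm stem, and two bolt guides on the bar whose tops are 88 mm above the bench. It moves with bolt and bar: 180 mm + bolt travel from the pivot. Knob and stem also serve to swing the bar.
- tube_pack_1: A tube pack: white plastic drain tube with one blue and one red end cap, 253 mm long over its nozzles, body 40 mm across, caps 45 mm, about 0.11 kg, lying flat; it does not roll. Origin: under its middle, on what it lies on (tube axis 22 mm above, within 2 mm sideways); y along the tube. May be absent (None).
- tube_pack_2: A tube pack: white plastic drain tube with one blue and one red end cap, 253 mm long over its nozzles, body 40 mm across, caps 45 mm, about 0.11 kg, lying flat; it does not roll. Origin: under its middle, on what it lies on (tube axis 22 mm above, within 2 mm sideways); y along the tube. May be absent (None).
- tube_pack_3: A tube pack: white plastic drain tube with one blue and one red end cap, 253 mm long over its nozzles, body 40 mm across, caps 45 mm, about 0.11 kg, lying flat; it does not roll. Origin: under its middle, on what it lies on (tube axis 22 mm above, within 2 mm sideways); y along the tube. May be absent (None).
- loupe: Bystander: black loupe, 39 mm across, 37 mm tall, standing right of the packs; origin under its centre.
- timer: Bystander: flat bench timer, 62 x 62 x 22 mm; origin under its centre.
- marker: Bystander: marker pen, 130 mm long, lying left of the rack; origin under its middle.
- cap_a: Bystander: ribbed screw cap with nozzle, 38 mm across, 34 mm tall; origin under its centre.
- cap_b: Bystander: ribbed screw cap with nozzle, 38 mm across, 34 mm tall; origin under its centre.
- inspection_lamp: Furniture to keep clear of: its long white lamp bar (580 mm long, 55 mm thick, underside 490 mm above the bench) hangs over the right rear of the bench, from about x = 0.57, y = -0.45 m back to x = 0.9, y = 0.06 m in the robot's frame. Origin: foot of the lamp.
- the_hand_sealer: Furniture to keep clear of: heat sealer along the left edge of the bench, left of the rack (y from 0.48 m, x 0.3 to 0.7 m), with a lever that rises towards the robot to about 0.35 m above the bench. Origin: under its middle.

How it is judged:
By the outcome, as a careful person would: the job done as asked, in the order asked, and still so for the second after the job is handed in, with the robot touching nothing.
Of tube_pack_1, tube_pack_2, tube_pack_3 only 2 to 3 are there at a start; the rules pass over those that are not, and their reading is None.
At some moment in a run one of tube_pack_1, tube_pack_2, tube_pack_3 may be knocked a few centimetres aside while the robot is not near it.
Once in a run the grip may slacken for a moment while it holds something.
It also fails if it takes over 210 s, if anything falls off the work surface, if the arm or the gripper's body presses on something with over 40 N, if the wrist force passes 120 N, or if a joint passes its speed limit or range.

## Working session

There is one attempt and no reset: what is moved stays moved. The work goes in short steps, Python scripts to look and compute and a shell command to move; the robot and the scene stay as the last step left them, time stands still between calls to the robot, and variables do not carry over. Pictures are saved under pics/ and viewed, at most 14 in all, crops included, and the job is handed in when it is done.

```bash
ls; mkdir -p pics; python3 - <<'E'
from station import bot
import cv2,numpy as np
o=bot.get_obs();print({k:np.round(v,3) for k,v in o.items()}, bot.finger_overhang)
for n in ("scene","side","wrist"):
    r=bot.read_camera(n);cv2.imwrite(f"pics/{n}0.png",r["color"][:,:,::-1]);print(n,{k:np.round(v,3).tolist() for k,v in r.items() if k!="color"})
E
```

```text
pics
{'t': np.float64(0.0), 'q': array([-0.108,  0.478,  0.022,  1.556, -0.011,  1.109, -0.083]), 'joint_vel': array([ 0.001, -0.001,  0.002,  0.001,  0.001,  0.002, -0.001]), 'joint_torque': array([-1.0000e-03, -5.9644e+01,  1.6080e+00, -2.8119e+01,  1.2000e-02,
        9.0000e-03,  0.0000e+00]), 'eef_pos': array([ 0.674, -0.   ,  0.209]), 'tool_rot': array([-0.001,  0.707,  0.707, -0.001]), 'contact_force': array([0.248, 0.364, 0.432]), 'torque': array([0.025, 0.044, 0.039]), 'grasp_force': np.float64(0.0), 'gripper_width': np.float64(0.999)} 0.014
scene {'mtx': [[552.1, 0.0, 316.185], [0.0, 552.1, 243.971], [0.0, 0.0, 1.0]], 'world_from_camera': [[0.491, 0.683, -0.54, -0.188], [-0.871, 0.379, -0.312, -0.383], [-0.009, 0.624, 0.781, 1.194], [0.0, 0.0, 0.0, 1.0]]}
side {'mtx': [[529.544, 0.0, 315.007], [0.0, 529.544, 244.529], [0.0, 0.0, 1.0]], 'world_from_camera': [[-0.936, 0.237, -0.261, 0.109], [-0.353, -0.62, 0.701, 1.223], [0.004, 0.748, 0.664, 1.184], [0.0, 0.0, 0.0, 1.0]]}
wrist {'mtx': [[371.648, 0.0, 318.274], [0.0, 371.648, 240.199], [0.0, 0.0, 1.0]], 'hand_eye': [[-0.0, 0.954, 0.301, 0.076], [1.0, -0.0, 0.0, 0.0], [0.0, 0.301, -0.954, -0.165], [0.0, 0.0, 0.0, 1.0]]}
```

View pics/scene0.png

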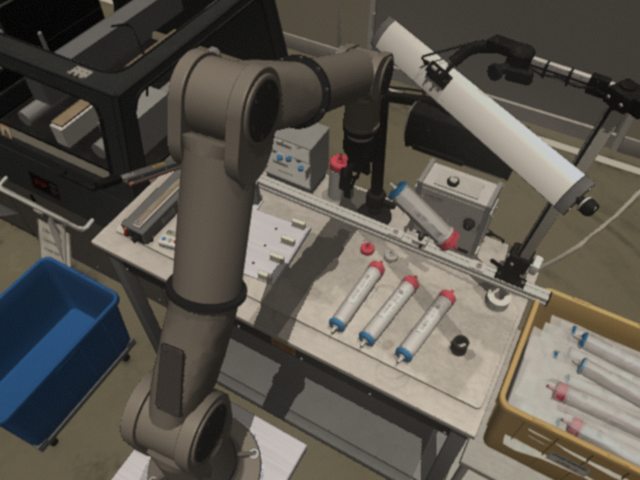

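View pics/side0.png

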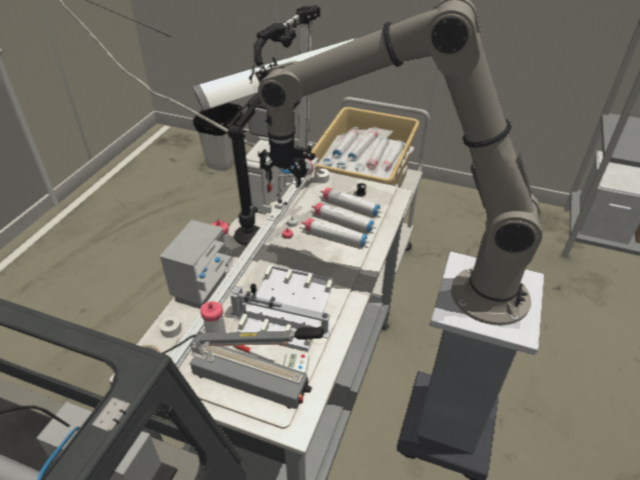

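Three packs lie at scene (357,298), (389,311) and (426,326). The rack with its bar is left of them, around side (285,310). I'll look closer.

```bash
cat > h.py <<'E'
from station import bot
import cv2,numpy as np
from scipy.spatial.transform import Rotation as R
def rays(name,r,px,o=None):
    px=np.atleast_2d(np.array(px,float));K=r["mtx"];d=(px-K[:2,2])/[K[0,0],K[1,1]]
    if name=="wrist":
        th=np.linalg.norm(d,axis=1,keepdims=True);s=np.where(th>1e-9,np.sin(th)/np.maximum(th,1e-9),1)
        c=np.hstack([d*s,np.cos(th)])*[1,-1,-1]
        T=np.eye(4);w=o["tool_rot"];T[:3,:3]=R.from_quat([w[1],w[2],w[3],w[0]]).as_matrix();T[:3,3]=o["eef_pos"];T=T@r["hand_eye"]
    else:
        c=np.hstack([d,np.ones((len(d),1))])*[1,-1,-1];T=np.array(r["world_from_camera"])
    return T[:3,3],c@T[:3,:3].T
def cast(name,r,px,z,o=None):
    c,d=rays(name,r,px,o);return c+d*((z-c[2])/d[:,2:3])
def snap(name,f=None):
    o=bot.get_obs();r=bot.read_camera(name);b=np.ascontiguousarray(r["color"][:,:,::-1])
    if f:cv2.imwrite("pics/"+f,b)
    return o,r,b
def blobs(b,lo,hi,amin=30):
    h=cv2.cvtColor(b,cv2.COLOR_BGR2HSV)
    if lo[0]>hi[0]:m=cv2.inRange(h,(lo[0],*lo[1:]),(180,*hi[1:]))|cv2.inRange(h,(0,*lo[1:]),tuple(hi))
    else:m=cv2.inRange(h,tuple(lo),tuple(hi))
    n,_,s,c=cv2.connectedComponentsWithStats(m)
    return [(s[i,4],*np.round(c[i],1)) for i in range(1,n) if s[i,4]>=amin]
RED=((170,110,60),(8,255,255));BLUE=((95,110,40),(125,255,255))
def show(n,b,z):
    return
E
python3 - <<'E'
from h import *
for n in("scene","side"):
    o,r,b=snap(n)
    for nm,c in(("red",RED),("blue",BLUE)):
        for a,u,v in blobs(b,*c,20):print(n,nm,a,u,v,cast(n,r,(u,v),.022)[0].round(3))
    if n=="side":
        print(cast(n,r,[(240,300),(325,325)],.063).round(3))
        cv2.imwrite("pics/sidecrop.png",cv2.resize(b[225:405,150:370],None,fx=3.6,fy=3.3,interpolation=cv2.INTER_CUBIC))
E
```

```text
scene red 259 338.2 161.9 [0.937 0.186 0.022]
scene red 20 125.2 231.9 [0.403 0.571 0.022]
scene red 192 450.8 241.4 [ 0.808 -0.23   0.022]
scene red 130 366.9 248.4 [ 0.675 -0.041  0.022]
scene red 86 377.8 265.6 [ 0.638 -0.092  0.022]
scene red 97 411.8 280.5 [ 0.637 -0.189  0.022]
scene red 101 448.4 294.8 [ 0.641 -0.287  0.022]
scene red 38 560.1 396.5 [ 0.508 -0.599  0.022]
scene blue 106 397.2 189.8 [ 0.916 -0.022  0.022]
scene blue 16466 52.8 345.1 [0.05  0.483 0.022]
scene blue 67 337.3 322.7 [ 0.433 -0.08   0.022]
scene blue 66 367.3 336.7 [ 0.434 -0.161  0.022]
scene blue 39 583.2 339.4 [ 0.677 -0.611  0.022]
scene blue 69 404.5 352.5 [ 0.439 -0.255  0.022]
side red 34 325.9 192.2 [ 0.633 -0.294  0.022]
side red 35 317.7 207.8 [ 0.628 -0.194  0.022]
side red 44 308.0 223.5 [ 0.628 -0.099  0.022]
side red 84 221.8 225.2 [0.902 0.016 0.022]
side red 63 287.0 233.3 [ 0.676 -0.025  0.022]
side red 319 211.2 310.9 [0.746 0.373 0.022]
side red 53 243.1 347.7 [0.6   0.459 0.022]
side blue 27 285.6 170.5 [ 0.829 -0.374  0.022]
side blue 25 375.5 209.6 [ 0.431 -0.258  0.022]
side blue 24 369.3 225.2 [ 0.427 -0.166  0.022]
side blue 28 363.0 239.6 [ 0.426 -0.086  0.022]
side blue 196 52.4 456.8 [0.868 0.889 0.022]
[[0.667 0.338 0.063]
 [0.409 0.338 0.063]]
```

View pics/sidecrop.png

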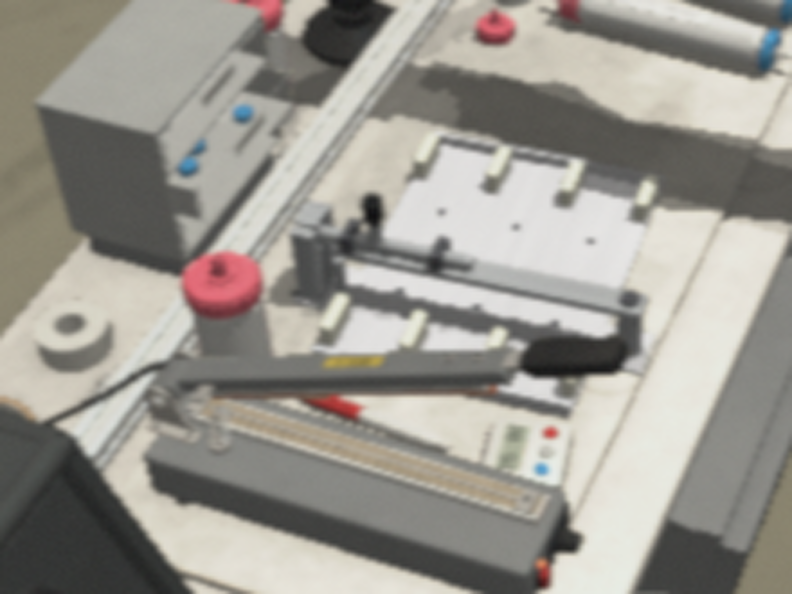

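View pics/wrist0.png

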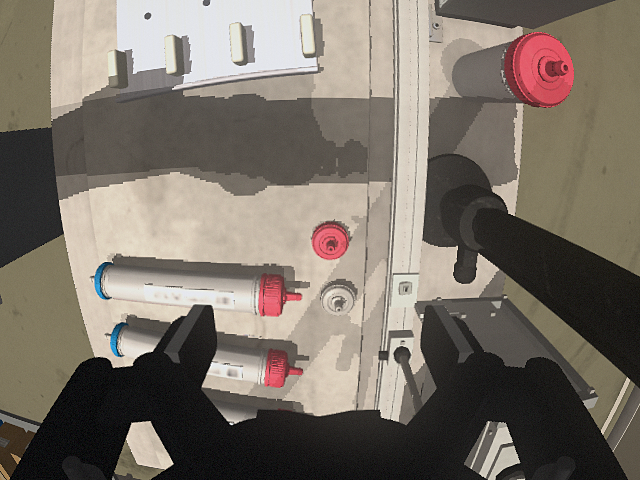

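```bash
python3 -m inch '[[0.033,-0.034,-0.01,0],[0.033,-0.034,-0.01,0],[0.033,-0.034,-0.01,0],[0.033,-0.034,-0.01,0],[0,0,0,0],[0,0,0,0]]'; python3 - <<'E'
from h import *
o,r,b=snap("wrist","w1.png");print(o["eef_pos"])
E
```

```text
t: 0.85
eef_pos: [0.5387, 0.133, 0.2501]
tool_rot: [0.0, 0.706, 0.708, 0.001]
contact_force: [0.2, -0.6, -0.4]
gripper_width: 1.002
grasp_force: 0.0
[0.53866547 0.13296443 0.25012552]
```

View pics/w1.png

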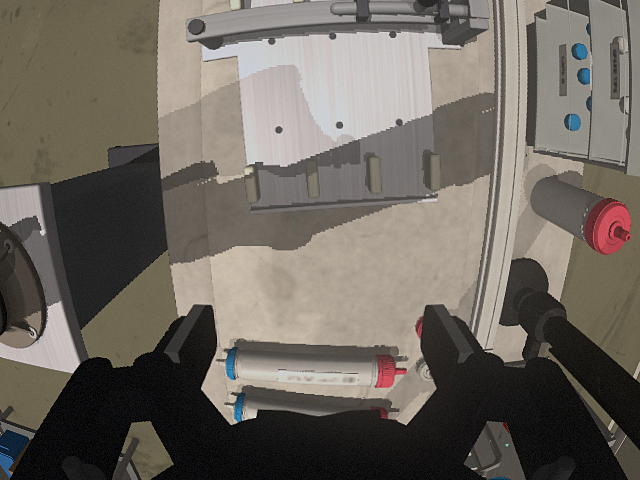

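The wrist view shows the rack plate, with the pivot at (196,27) and the keeper at (478,20). The knob is cut off at the top, so I'll step forward in y.

```bash
python3 -m inch '[[0.036,0.0,-0.01,0],[0.036,0,-0.01,0],[0.036,0,-0.01,0],[0,0,0,0],[0,0,0,0]]'; python3 - <<'E'
from h import *
o,r,b=snap("wrist","w2.png");print(o["eef_pos"])
E
```

```text
t: 1.4
eef_pos: [0.5399, 0.2393, 0.2788]
tool_rot: [0.0, 0.707, 0.707, -0.0]
contact_force: [0.3, -0.5, 0.2]
gripper_width: 1.003
grasp_force: 0.0
[0.53991286 0.23930353 0.27881518]
```

View pics/w2.png

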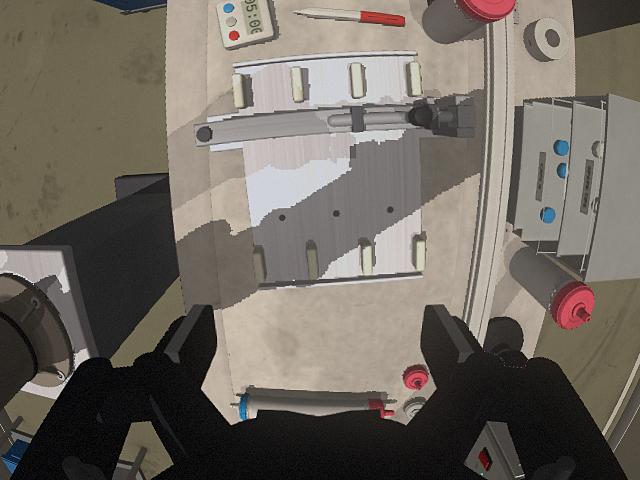

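The wrist view shows the pivot at (204,134), the knob top near (420,114) and the plate holes at (282,217), (336,213) and (390,210). Next I'll turn these into metric positions.

```bash
python3 - <<'E'
from h import *
o,r,b=snap("wrist")
f=lambda p,z:print(z,cast("wrist",r,p,z,o).round(4).tolist())
f([(204,134)],.07);f([(282,217),(336,213),(390,210)],.006);f([(420,114)],.130)
f([(259,290),(423,279)],.018)
f([(233,64),(415,51)],.018)
h=cv2.cvtColor(b,cv2.COLOR_BGR2HSV);m=cv2.inRange(h,(20,25,90),(40,110,255))
n,_,s,c=cv2.connectedComponentsWithStats(m)
for i in range(1,n):
    if s[i,4]>150 and s[i,4]<900:print(s[i],c[i].round(1),cast("wrist",r,c[i],.028,o).round(4))
cv2.imwrite("pics/w2crop.png",cv2.resize(b[60:180,180:500],None,fx=2.5,fy=2.5,interpolation=cv2.INTER_CUBIC))
os,rs,bs=snap("side")
cv2.imwrite("pics/s2crop.png",cv2.resize(bs[260:350,210:340],None,fx=6,fy=6,interpolation=cv2.INTER_CUBIC))
E
```

```text
0.07 [[0.4233, 0.3102, 0.07]]
0.006 [[0.4957, 0.2055, 0.006], [0.5613, 0.2102, 0.006], [0.6275, 0.2143, 0.006]]
0.13 [[0.6265, 0.3271, 0.13]]
0.018 [[0.4641, 0.1132, 0.018], [0.6739, 0.1271, 0.018]]
0.018 [[0.4434, 0.39, 0.018], [0.651, 0.4063, 0.018]]
[236   0  28  36 578] [251.2  16.7] [[0.4659 0.4434 0.028 ]]
[534  16  35  43 727] [551.6  36.8] [[0.8342 0.4506 0.028 ]]
[350  61  13  36 185] [356.2  78.7] [[0.5818 0.3682 0.028 ]]
[405  60  17  35 276] [413.5  76.5] [[0.6465 0.374  0.028 ]]
[290  65  14  35 235] [297.   84.6] [[0.517  0.3613 0.028 ]]
[232  72  12  35 230] [238.   92.4] [[0.4512 0.355  0.028 ]]
[412 235  14  36 296] [419.3 253.5] [[0.6627 0.1655 0.028 ]]
[361 244  12  31 174] [367.5 260.3] [[0.5989 0.1572 0.028 ]]
[307 248  12  31 222] [312.5 263. ] [[0.5328 0.1542 0.028 ]]
[252 252  13  31 214] [257.8 267. ] [[0.4664 0.1488 0.028 ]]
```

View pics/w2crop.png

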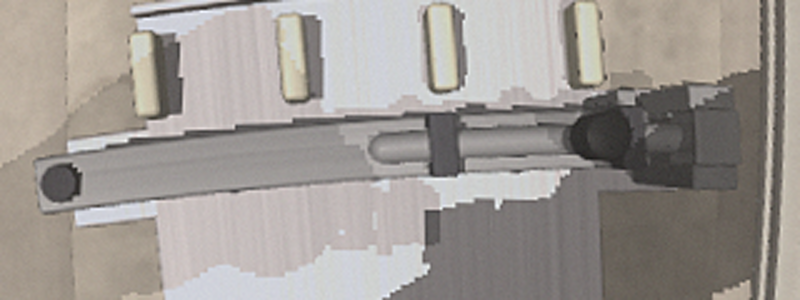

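```bash
python3 -m inch '[[0.029,0.030,-0.0,0],[0.029,0.030,0.03,0],[0.029,0.030,0.04,0],[0,0,0.04,-4.3],[0,0,0,0],[0,0,0,0]]' 0.04 30; python3 - <<'E'
from h import *
o,r,b=snap("wrist","w3.png");print(o["eef_pos"],o["tool_rot"])
E
```

```text
t: 2.15
eef_pos: [0.6244, 0.3203, 0.1756]
tool_rot: [0.0, 0.681, 0.732, -0.001]
contact_force: [1.0, -0.9, 0.4]
gripper_width: 0.469
grasp_force: 0.0
[0.62435633 0.32030686 0.17560266] [ 5.79397182e-05  6.81484450e-01  7.31831797e-01 -1.07786802e-03]
```

View pics/w3.png

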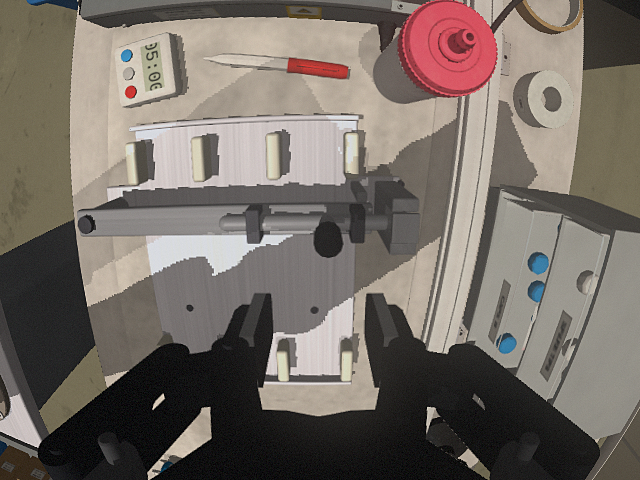

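The knob blob is centred near (328,239), with its top at about (328,244) and the bar running straight across the picture.

```bash
python3 - <<'E'
from h import *
o,r,b=snap("wrist")
h=cv2.cvtColor(b,cv2.COLOR_BGR2GRAY);roi=h[215:265,300:355]
n,_,s,c=cv2.connectedComponentsWithStats((roi<45).astype('uint8'))
i=1+s[1:,4].argmax();print(s[i],c[i]+[300,215])
p=c[i]+[300,215]
for z,q in((.118,p),(.130,(p[0],s[i,1]+215+s[i,3]-13))):
    P=cast("wrist",r,q,z,o)[0];print(P)
Rm=R.from_quat(o["tool_rot"][[1,2,3,0]]).as_matrix()
P=cast("wrist",r,p,.118,o)[0]
print("tool delta to z .113",(Rm.T@(np.array([*P[:2],.113])-o["eef_pos"])).round(4))
print(cast("wrist",r,[(87,223)],.07,o))
E
```

```text
[ 12   7  28  36 784] [325.57015306 239.56887755]
[0.62985546 0.32714165 0.118     ]
[0.62958668 0.32745191 0.13      ]
tool delta to z .113 [0.0057 0.0049 0.0647]
[[0.42422181 0.31272911 0.07      ]]
```

```bash
python3 -m inch '[[0.006,0.005,0.02,0],[0,0,0.022,0],[0,0,0.02,0],[0,0,0,0],[0,0,0,0]]'; python3 -m inch '[[0,0,0,0],[0,0,0,0],[0,0,0,0],[0,0,0,0],[0,0,0,0],[0,0,0,0]]' 0 40
```

```text
t: 2.75
eef_pos: [0.6292, 0.3289, 0.1147]
tool_rot: [0.0, 0.68, 0.733, 0.001]
contact_force: [-0.5, -1.1, -0.3]
gripper_width: 0.466
grasp_force: 0.0
t: 3.35
eef_pos: [0.6287, 0.3286, 0.1138]
tool_rot: [0.0, 0.68, 0.733, 0.0]
contact_force: [-0.3, -0.4, -0.2]
gripper_width: -0.005
grasp_force: 0.0
```

```bash
python3 - <<'E'
from h import *
o,r,b=snap("wrist","w4.png")
E
```

```text
(no output)
```

View pics/w4.png

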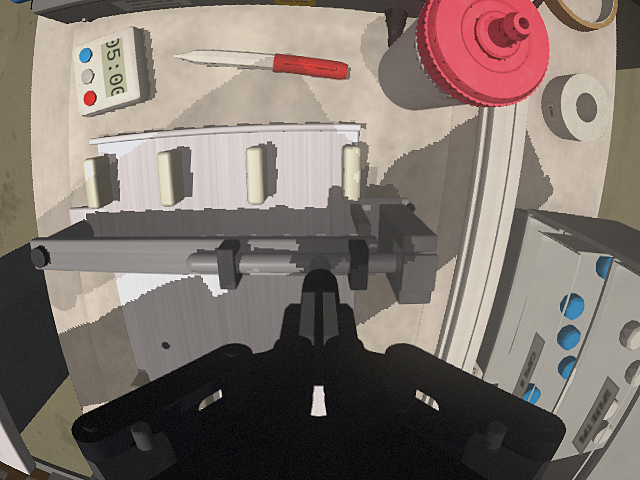

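```bash
python3 - <<'E'
from h import *
o,r,b=snap("wrist")
E=np.linalg.inv(r["hand_eye"]);K=r["mtx"]
def proj(p):
    c=(E@np.r_[p,1])[:3]*[1,-1,-1];th=np.arctan2(np.hypot(c[0],c[1]),c[2]);return K[:2,2]+K[0,0]*th*c[:2]/np.hypot(c[0],c[1])
Rm=R.from_quat(o["tool_rot"][[1,2,3,0]]).as_matrix()
for p in([0,0,.014],[0,0,0],[.011,0,.014],[-.011,0,.014],[0,0,-.005]):print(p,proj(p))
for P in([.6298,.3272,.13],[.6298,.3272,.118],[.6298,.3272,.088],[.6298,.3272,.075]):print(P,proj(Rm.T@(np.array(P)-o["eef_pos"])))
print(r["hand_eye"])
cv2.imwrite("pics/w4crop.png",cv2.resize(b[230:350,240:400],None,fx=5,fy=5,interpolation=cv2.INTER_CUBIC))
E
```

```text
[0, 0, 0.014] [317.79544836 276.19705852]
[0, 0, 0] [317.75533637 287.40907018]
[0.011, 0, 0.014] [317.78536133 256.43245964]
[-0.011, 0, 0.014] [317.8059779  295.10694554]
[0, 0, -0.005] [317.73966927 291.80450466]
[0.6298, 0.3272, 0.13] [319.92525911 305.6218252 ]
[0.6298, 0.3272, 0.118] [319.82943977 294.04801818]
[0.6298, 0.3272, 0.088] [319.63196395 270.46333491]
[0.6298, 0.3272, 0.075] [319.56123622 262.10132778]
[[-2.59749085e-05  9.53757243e-01  3.00577978e-01  7.61147248e-02]
 [ 9.99999979e-01 -3.62895993e-05  2.01566251e-04  2.88201709e-04]
 [ 2.03153126e-04  3.00577977e-01 -9.53757222e-01 -1.64949948e-01]
 [ 0.00000000e+00  0.00000000e+00  0.00000000e+00  1.00000000e+00]]
```

View pics/w4crop.png

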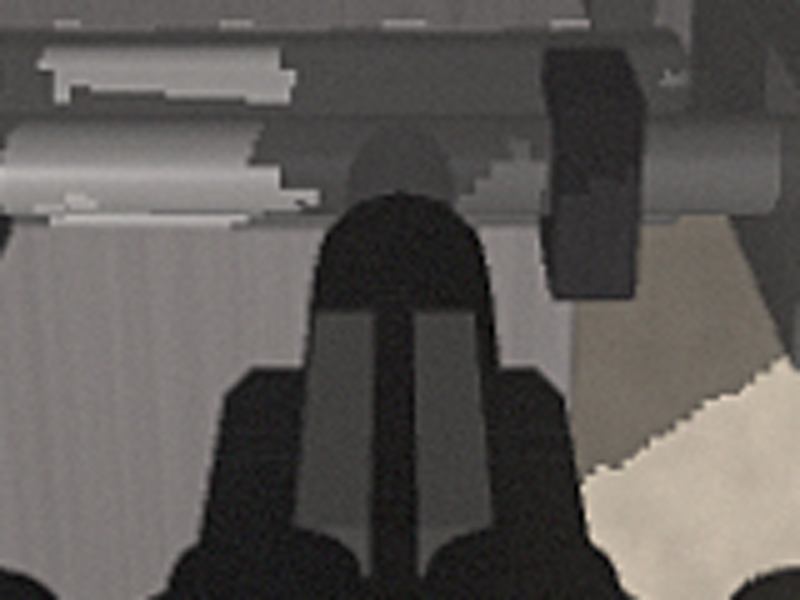

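The shut fingers appear above the knob, with their tips at about row 292. That puts the real tips well behind the stated overhang. I'll open and step down, checking force.

```bash
python3 -m inch '[[-0.001,0,-0.01,0],[0,0,0,0],[0,0,0,0],[0,0,0,0]]' 0.04 40; python3 -m inch '[[0,0,0.01,0],[0,0,0.005,0],[0,0,0.005,0],[0,0,0,0]]';python3 -m inch '[[0,0,0,0],[0,0,0,0],[0,0,0,0],[0,0,0,0],[0,0,0,0]]' 0 40
```

```text
t: 3.85
eef_pos: [0.6288, 0.3276, 0.1238]
tool_rot: [0.0, 0.68, 0.733, 0.0]
contact_force: [-0.2, -0.2, 0.1]
gripper_width: 0.472
grasp_force: 0.0
t: 4.25
eef_pos: [0.628, 0.3272, 0.1022]
tool_rot: [-0.0, 0.68, 0.733, -0.001]
contact_force: [-0.8, -0.8, 0.3]
gripper_width: 0.47
grasp_force: 0.0
t: 4.75
eef_pos: [0.629, 0.3278, 0.104]
tool_rot: [0.0, 0.68, 0.733, 0.0]
contact_force: [-0.0, -0.1, 0.1]
gripper_width: 0.165
grasp_force: 39.1
```

```bash
python3 - <<'E'
from h import *
o,r,b=snap("wrist");os,rs,bs=snap("side")
w=cv2.resize(b[200:360,230:410],(540,480),interpolation=cv2.INTER_CUBIC)
s=cv2.resize(bs[230:330,200:250+2],(250,480),interpolation=cv2.INTER_CUBIC)
cv2.imwrite("pics/w5.png",np.hstack([w,s]))
E
```

```text
(no output)
```

View pics/w5.png

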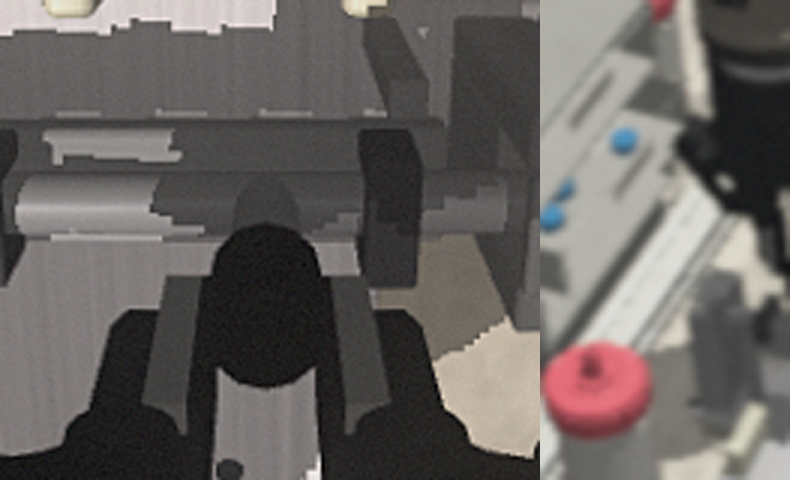

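```bash
python3 -m inch '[[0,0,0,0],[0,0,0,0],[0,0,0.004,0],[0,0,0.004,0],[0,0,0,0]]' 0.04 40; python3 -m inch '[[0,0,0,0],[0,0,0,0],[0,0,0,0],[0,0,0,0],[0,0,0,0]]' 0 40;  python3 -m inch '[[0,-0.005,0,0],[0,-0.005,0,0],[0,-0.005,0,0],[0,-0.005,0,0],[0,0,0,0]]'
```

```text
t: 5.35
eef_pos: [0.6282, 0.3273, 0.0946]
tool_rot: [-0.0, 0.68, 0.733, -0.001]
contact_force: [-0.4, 0.6, 0.1]
gripper_width: 0.469
grasp_force: 0.0
t: 5.85
eef_pos: [0.6289, 0.3277, 0.0958]
tool_rot: [0.0, 0.68, 0.733, 0.0]
contact_force: [-0.7, 0.3, 0.6]
gripper_width: 0.185
grasp_force: 39.0
t: 6.35
eef_pos: [0.6077, 0.3261, 0.0958]
tool_rot: [-0.0, 0.68, 0.733, -0.001]
contact_force: [-0.9, -1.1, 1.1]
gripper_width: 0.184
grasp_force: 39.2
```

```bash
python3 -m inch '[[0,-0.005,0,0],[0,-0.004,0,0],[0,0,0,0],[0,0,0,0]]';python3 -m inch '[[0,-0.003,0,0],[0,0,0,0],[0,0,0,0]]'
```

```text
t: 6.75
eef_pos: [0.6024, 0.3254, 0.0959]
tool_rot: [0.001, 0.68, 0.733, 0.002]
contact_force: [8.8, 0.5, -6.8]
gripper_width: 0.184
grasp_force: 39.6
t: 7.05
eef_pos: [0.6021, 0.3248, 0.096]
tool_rot: [0.003, 0.681, 0.732, 0.004]
contact_force: [15.4, 1.7, -10.3]
gripper_width: 0.185
grasp_force: 39.5
```

```bash
python3 -m inch '[[0,0.005,0,0],[0,0,0,0],[-0.0157,-0.0007,0,5],[-0.0157,-0.0007,0,5],[-0.0157,-0.0007,0,5],[-0.0157,-0.0007,0,5],[0,0,0,0]]'
```

```text
t: 7.75
eef_pos: [0.5955, 0.2608, 0.0959]
tool_rot: [0.001, 0.798, 0.602, -0.001]
contact_force: [3.9, -1.5, -2.5]
gripper_width: 0.184
grasp_force: 40.3
```

```bash
python3 -m inch '[[-0.0157,-0.0007,0,5],[-0.0157,-0.0007,0,5],[-0.0157,-0.0007,0,5],[-0.0157,-0.0007,0,5],[-0.0157,-0.0007,0,5],[-0.0157,-0.0007,0,5],[-0.0157,-0.0007,0,5],[0,0,0,0]]';python3 -m inch '[[-0.0157,-0.0007,0,5],[-0.0157,-0.0007,0,5],[-0.0157,-0.0007,0,5],[-0.0157,-0.0007,0,5],[-0.0157,-0.0007,0,5],[-0.0157,-0.0007,0,5],[-0.0157,-0.0007,0,5],[0,0,0,0]]'
```

```text
t: 8.55
eef_pos: [0.5351, 0.1715, 0.0958]
tool_rot: [0.0, 0.942, 0.336, -0.001]
contact_force: [2.8, -4.1, -2.2]
gripper_width: 0.188
grasp_force: 40.3
t: 9.35
eef_pos: [0.4337, 0.1327, 0.0957]
tool_rot: [0.0, 0.999, 0.039, -0.001]
contact_force: [0.6, -5.1, -0.6]
gripper_width: 0.183
grasp_force: 40.7
```

```bash
python3 -m inch '[[0,0,0,0],[0,0,0,0],[0,0,0,0],[0,0,-0.03,0],[0,0,-0.04,0],[0,0,-0.04,0]]' 0.04 40; python3 -m inch '[[0.005,0.04,-0.01,0],[0.005,0.04,-0.01,0],[0.005,0.04,-0.01,0],[0.005,0.04,-0.01,0],[0.005,0.04,-0.01,0],[0.005,0.04,-0.01,0],[0.005,0.04,-0.01,0],[0.005,0.04,0,0],[0,0,0,0],[0,0,0,0]]' 0.07;  python3 - <<'E'
from h import *
o,r,b=snap("wrist","w6.png");print(o["eef_pos"],o["tool_rot"])
for nm,c in(("red",RED),("blue",BLUE)):
    for a,u,v in blobs(b,*c,60):print(nm,a,u,v,cast("wrist",r,(u,v),.026,o)[0].round(4))
E
```

```text
t: 9.95
eef_pos: [0.4351, 0.1329, 0.2068]
tool_rot: [0.0, 0.999, 0.038, -0.001]
contact_force: [1.7, 1.6, -0.4]
gripper_width: 0.464
grasp_force: 0.0
t: 10.95
eef_pos: [0.4994, -0.1838, 0.2754]
tool_rot: [0.0, 0.999, 0.037, -0.0]
contact_force: [-1.2, 0.0, 0.7]
gripper_width: 0.821
grasp_force: 0.0
[ 0.49942534 -0.18382003  0.27544138] [ 5.26316473e-06  9.99315249e-01  3.69988588e-02 -3.43671050e-04]
red 521 417.4 9.2 [ 0.7259 -0.2795  0.026 ]
red 788 207.2 32.1 [ 0.6815 -0.0456  0.026 ]
red 839 245.6 75.7 [ 0.6296 -0.0945  0.026 ]
red 824 332.4 80.1 [ 0.6294 -0.1903  0.026 ]
red 775 420.4 86.8 [ 0.6334 -0.2889  0.026 ]
blue 88 619.2 91.7 [ 0.6933 -0.5906  0.026 ]
blue 216 228.8 252.5 [ 0.4223 -0.082   0.026 ]
blue 237 295.0 256.6 [ 0.4234 -0.1624  0.026 ]
blue 212 375.1 258.1 [ 0.4284 -0.258   0.026 ]
blue 4324 30.7 302.9 [0.3062 0.2646 0.026 ]
```

View pics/w6.png

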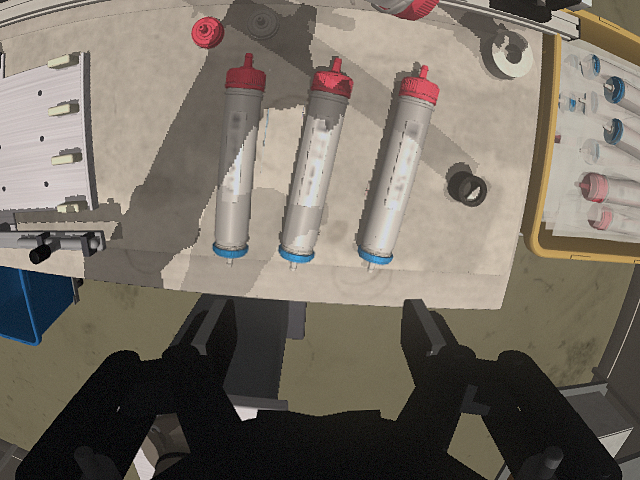

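The three packs show red nozzle tips at (250,55), (336,58) and (423,65), blue tips at (231,265), (293,267) and (373,270), and the loupe at (467,187).

```bash
cat >> h.py <<'E'
def Rm(o): return R.from_quat(o["tool_rot"][[1,2,3,0]]).as_matrix()
def to(o,P,yaw=None):
    """tool-axes shift from the measured pose to P; yaw = wanted world direction (rad, mod pi) of tool x"""
    M=Rm(o);a=np.arctan2(M[1,0],M[0,0]);s="shift "+str((M.T@(np.array(P)-o["eef_pos"])).round(4).tolist())
    if yaw is not None:
        t=(a-yaw+np.pi/2)%np.pi-np.pi/2;s+=" turn %.1f deg"%np.degrees(t)
    return s
def packs(o,r,b):
    red=[cast("wrist",r,(u,v),.026,o)[0] for a,u,v in blobs(b,*RED,300)];blu=[cast("wrist",r,(u,v),.026,o)[0] for a,u,v in blobs(b,*BLUE,100)]
    out=[]
    for p in red:
        for q in blu:
            L=np.linalg.norm(p-q)
            if .19<L<.225:
                u=(p-q)/L;out.append((p[:2],q[:2],L,np.arctan2(u[1],u[0])))
    return out
E
python3 - <<'E'
from h import *
o,r,b=snap("wrist")
for p in packs(o,r,b):print(p)
tips=[((250,55),(231,265)),((336,58),(293,267)),((423,65),(373,270))]
for t in tips:
    P=cast("wrist",r,t,.022,o);m=P.mean(0);d=P[0]-P[1];yaw=np.arctan2(d[1],d[0])
    print("tips",P.round(4).tolist(),"mid",m.round(4),"len",np.linalg.norm(d).round(4),"yaw",yaw.round(4),to(o,[m[0],m[1],.1],yaw))
print(cast("wrist",r,(467,187),.03,o))
E
```

```text
(array([ 0.62955114, -0.09449302]), array([ 0.4222426, -0.0822274]), np.float64(0.20767107057722228), np.float64(-0.05909708573094094))
(array([ 0.62955114, -0.09449302]), array([ 0.42348599, -0.16241929]), np.float64(0.21697194272677583), np.float64(0.3184183027654254))
(array([ 0.62935788, -0.19021436]), array([ 0.42348599, -0.16241929]), np.float64(0.20773974887571392), np.float64(-0.13420001151865993))
(array([ 0.62935788, -0.19021436]), array([ 0.42836127, -0.25794981]), np.float64(0.2121031129359122), np.float64(0.32504510950561116))
(array([ 0.63341488, -0.28888439]), array([ 0.42836127, -0.25794981]), np.float64(0.20737389752861546), np.float64(-0.14973183394548834))
tips [[0.6542, -0.0951, 0.022], [0.4045, -0.0825, 0.022]] mid [ 0.5293 -0.0888  0.022 ] len 0.25 yaw -0.0505 shift [0.037, -0.0911, 0.1753] turn 7.3 deg
tips [[0.6557, -0.1907, 0.022], [0.4083, -0.1593, 0.022]] mid [ 0.532 -0.175  0.022] len 0.2494 yaw -0.1263 shift [0.0331, -0.005, 0.1753] turn 11.6 deg
tips [[0.6602, -0.2892, 0.022], [0.4116, -0.2568, 0.022]] mid [ 0.5359 -0.273   0.022 ] len 0.2507 yaw -0.1294 shift [0.0296, 0.0931, 0.1752] turn 11.8 deg
[[ 0.52591071 -0.35638     0.03      ]]
```

```bash
python3 -m inch '[[0.033,-0.005,0.04,0],[0,0,0.04,6],[0,0,0.04,6],[0,0,0.04,0],[0,0,0.04,0],[0,0,0.02,0],[0,0,0,0]]' 0.06 40; python3 -m inch '[[0,0,0.02,0],[0,0,0.01,0],[0,0,0.01,0],[0,0,0,0]]'; python3 -m inch '[[0,0,0.005,0],[0,0,0.005,0],[0,0,0,0]]'
```

```text
t: 11.75
eef_pos: [0.5285, -0.1735, 0.0544]
tool_rot: [-0.001, 0.998, -0.066, -0.003]
contact_force: [-0.4, 0.0, 0.3]
gripper_width: 0.704
grasp_force: 0.0
t: 12.15
eef_pos: [0.5304, -0.1757, 0.017]
tool_rot: [-0.0, 0.998, -0.067, -0.0]
contact_force: [0.4, 0.4, -0.1]
gripper_width: 0.704
grasp_force: 0.0
t: 12.45
eef_pos: [0.5304, -0.1762, 0.007]
tool_rot: [-0.0, 0.998, -0.067, -0.0]
contact_force: [-0.5, -0.6, -0.7]
gripper_width: 0.702
grasp_force: 0.0
```

```bash
python3 -m inch '[[0,0,0.005,0],[0,0,0.005,0],[0,0,0.003,0],[0,0,0,0]]'; python3 -m inch '[[0,0,0,0],[0,0,0,0],[0,0,0,0],[0,0,0,0],[0,0,0,0]]' 0 50
```

```text
t: 12.85
eef_pos: [0.5302, -0.1762, -0.0062]
tool_rot: [-0.0, 0.998, -0.067, -0.0]
contact_force: [-0.9, -1.0, 0.2]
gripper_width: 0.703
grasp_force: 0.0
t: 13.35
eef_pos: [0.5308, -0.1765, -0.0053]
tool_rot: [0.0, 0.998, -0.067, 0.0]
contact_force: [-0.9, 1.0, 5.5]
gripper_width: 0.447
grasp_force: 50.7
```

```bash
python3 -m inch '[[0,0,0,0],[0,0,-0.02,0],[0,0,-0.02,0],[0,0,-0.04,0],[0,0,-0.04,0],[0,0,-0.04,0],[0,0,-0.045,0],[0,0,0,0]]' 0 90; python3 -m inch '[[0,0,0,-8.5],[0,0,0,-8.5],[0,0,0,-8.5],[0,0,0,-8.5],[0,0,0,-8.5],[0,0,0,-8.5],[0,0,0,-8.5],[0,0,0,-8.5],[0,0,0,-8.5],[0,0,0,-8.5],[0,0,0,-8.5],[0,0,0,-8.5]]'; python3 -m inch '[[0,0,0,0],[0,0,0,0]]'; python3 - <<'E'
from h import *
o,r,b=snap("wrist","w7.png");print(o["q"].round(3))
print(to(o,[.6233,.2649,.20],.0745+np.pi/2))
E
```

```text
t: 14.15
eef_pos: [0.5341, -0.1777, 0.2049]
tool_rot: [0.0, 0.998, -0.067, 0.005]
contact_force: [0.9, -0.3, -0.9]
gripper_width: 0.431
grasp_force: 90.6
t: 15.35
eef_pos: [0.53, -0.176, 0.1982]
tool_rot: [-0.001, 0.678, 0.735, -0.0]
contact_force: [0.1, -0.5, -1.3]
gripper_width: 0.433
grasp_force: 90.7
t: 15.55
eef_pos: [0.5302, -0.1762, 0.1986]
tool_rot: [-0.0, 0.682, 0.732, -0.0]
contact_force: [-0.1, -1.0, -2.0]
gripper_width: 0.432
grasp_force: 90.6
[-0.006  0.301  0.265  1.863 -0.093  0.99   0.37 ]
shift [0.4334, 0.1241, -0.0013] turn -0.2 deg
```

View pics/w7.png

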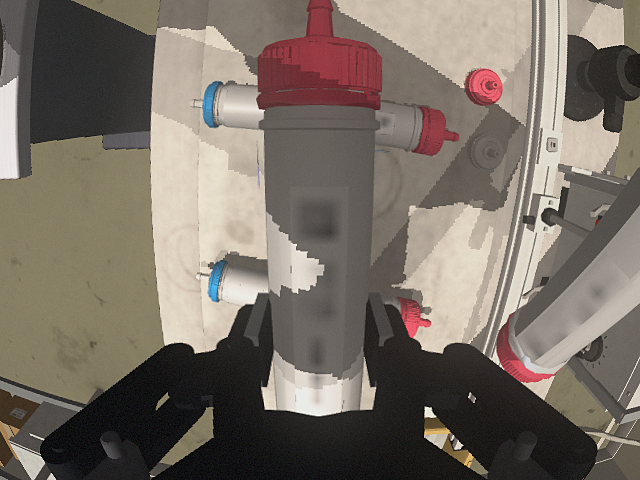

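The pack is held straight and centred between the fingers, with its red cap pointing to +y. On to bay 2.

```bash
python3 -m inch '[[0.036,0.0103,0,0],[0.036,0.0103,0,0],[0.036,0.0103,0,0],[0.036,0.0103,0,0],[0.036,0.0103,0,0],[0.036,0.0103,0,0],[0.036,0.0103,0,0],[0.036,0.0103,0,0],[0.036,0.0103,0,0],[0.036,0.0103,0,0],[0.036,0.0103,0,0],[0.036,0.0103,0,0]]'; python3 -m inch '[[0,0,0,0],[0,0,0,0]]'; python3 - <<'E'
from h import *
o=bot.get_obs();z=o["eef_pos"][2]+.027
print(to(o,[.6233,.2649,.10],.0745+np.pi/2))
for n in("scene","side"):
    _,r,b=snap(n)
    for nm,c in(("red",RED),("blue",BLUE)):
        for a,u,v in blobs(b,*c,20):
            P=cast(n,r,(u,v),z)[0]
            if abs(P[0]-.62)<.1 and .05<P[1]<.45:print(n,nm,a,P.round(4))
E
```

```text
t: 16.8
eef_pos: [0.6215, 0.2654, 0.199]
tool_rot: [0.0, 0.681, 0.732, -0.0]
contact_force: [1.4, -0.5, -0.7]
gripper_width: 0.434
grasp_force: 90.6
t: 17.0
eef_pos: [0.621, 0.265, 0.1985]
tool_rot: [-0.0, 0.68, 0.733, -0.001]
contact_force: [0.2, -1.4, -1.8]
gripper_width: 0.431
grasp_force: 90.7
shift [-0.0002, 0.0024, 0.0985] turn 0.1 deg
scene red 259 [0.6111 0.3824 0.2255]
scene blue 66 [0.6313 0.1694 0.2255]
side red 43 [0.5373 0.1328 0.2255]
side red 67 [0.5776 0.1936 0.2255]
side red 184 [0.6122 0.3543 0.2255]
```

```bash
python3 -m inch '[[-0.002,0.0025,0.03,0],[0,0,0.04,0],[0,0,0.04,0],[0,0,0.03,0],[0,0,0.02,0],[0,0,0.015,0],[0,0,0.01,0],[0,0,0,0]]';python3 -m inch '[[0,0,0.004,0],[0,0,0.004,0],[0,0,0,0]]'
```

```text
t: 17.9
eef_pos: [0.6237, 0.261, 0.0135]
tool_rot: [-0.0, 0.68, 0.733, -0.001]
contact_force: [-1.2, -0.3, -1.8]
gripper_width: 0.43
grasp_force: 90.7
t: 18.2
eef_pos: [0.6242, 0.2621, 0.0065]
tool_rot: [0.0, 0.68, 0.733, 0.0]
contact_force: [-0.1, -0.3, -1.8]
gripper_width: 0.433
grasp_force: 90.7
```

```bash
python3 -m inch '[[0,0,0.003,0],[0,0,0,0],[0,0,0,0]]';python3 -m inch '[[0,0,0.002,0],[0,0,0,0],[0,0,0,0]]'
```

```text
t: 18.5
eef_pos: [0.6242, 0.262, 0.0034]
tool_rot: [0.0, 0.68, 0.733, 0.0]
contact_force: [0.4, 0.1, -1.3]
gripper_width: 0.434
grasp_force: 90.7
t: 18.8
eef_pos: [0.6241, 0.2619, 0.0012]
tool_rot: [-0.0, 0.68, 0.733, -0.0]
contact_force: [0.4, -0.5, -1.4]
gripper_width: 0.436
grasp_force: 90.7
```

```bash
python3 -m inch '[[0,0,0.002,0],[0,0,0,0],[0,0,0,0]]';python3 -m inch '[[0,0,0.001,0],[0,0,0,0],[0,0,0,0]]'
```

```text
t: 19.1
eef_pos: [0.6243, 0.262, 0.001]
tool_rot: [-0.0, 0.68, 0.733, 0.0]
contact_force: [-4.4, -1.2, 11.1]
gripper_width: 0.433
grasp_force: 92.2
t: 19.4
eef_pos: [0.6243, 0.262, 0.001]
tool_rot: [-0.0, 0.68, 0.733, 0.0]
contact_force: [-7.1, -2.3, 17.6]
gripper_width: 0.436
grasp_force: 93.1
```

```bash
python3 -m inch '[[0,0,0,0],[0,0,0,0],[0,0,0,0],[0,0,-0.02,0],[0,0,-0.04,0],[0,0,-0.05,0],[0,0,-0.05,0],[0,-0.03,-0.05,0],[0,-0.03,-0.05,0],[0,-0.02,-0.02,0],[0,0,0,0],[0,0,0,0]]' 0.056 90; cat >> h.py <<'E'
C=np.array([.5575,.26]);YR=.0745
def rk(P):
    c,s=np.cos(YR),np.sin(YR);return np.array([[c,s],[-s,c]])@(np.asarray(P)[:2]-C)
def placed(save=None):
    o,r,b=snap("wrist",save);print(o["eef_pos"].round(3))
    for nm,c,z in(("red",RED,.032),("blue",BLUE,.032)):
        for a,u,v in blobs(b,*c,80):
            P=cast("wrist",r,(u,v),z,o)[0];q=rk(P)
            if abs(q[0])<.12 and abs(q[1])<.16:print(nm,a,(u,v),"rack mm",(q*1000).round(1))
E
python3 -c "from h import *;placed('w8.png')"
```

```text
t: 20.6
eef_pos: [0.5529, 0.2567, 0.2641]
tool_rot: [0.0, 0.68, 0.733, 0.0]
contact_force: [1.3, -0.1, -0.9]
gripper_width: 0.652
grasp_force: 0.0
[0.553 0.257 0.264]
red 915 (np.float64(386.2), np.float64(107.9)) rack mm [67.4 95. ]
blue 218 (np.float64(377.9), np.float64(289.5)) rack mm [  66.4 -113.2]
```

```bash
python3 - <<'E'
from h import *
o,r,b=snap("wrist")
h=cv2.cvtColor(b,cv2.COLOR_BGR2HSV)
m=cv2.inRange(h,(170,90,50),(180,255,255))|cv2.inRange(h,(0,90,50),(8,255,255))
n,l,s,c=cv2.connectedComponentsWithStats(m)
for i in range(1,n):
    if s[i,4]>600 and 360<c[i][0]<410:
        ys,xs=np.where(l==i);k=ys.argmin();print("red",s[i],(xs[k],ys[k]),(rk(cast("wrist",r,(xs[k],ys[k]),.028,o)[0])*1000).round(1))
print("col 378 rows 285..340");g=b.astype(int)
for y in range(284,325):print(y,g[y,374:383:4].tolist(),(rk(cast("wrist",r,(378,y),.024,o)[0])*1000).round(1)[1])
print("top");
for y in range(52,84,1):print(y,g[y,380:397:8].tolist(),(rk(cast("wrist",r,(388,y),.024,o)[0])*1000).round(1)[1])
E
```

```text
red [366  83  42  39 962] (np.int64(384), np.int64(83)) [ 64.8 121.6]
col 378 rows 285..340
284 [[186, 199, 201], [163, 176, 184], [157, 168, 177]] -109.8
285 [[171, 187, 197], [195, 211, 220], [189, 203, 214]] -111.1
286 [[142, 153, 159], [146, 160, 173], [114, 123, 134]] -112.5
287 [[93, 74, 50], [61, 56, 46], [132, 132, 123]] -113.8
288 [[185, 140, 62], [101, 81, 55], [134, 101, 50]] -115.1
289 [[188, 144, 75], [198, 154, 70], [167, 127, 63]] -116.4
290 [[190, 145, 70], [195, 148, 76], [193, 145, 68]] -117.8
291 [[184, 141, 72], [195, 150, 76], [196, 146, 69]] -119.1
292 [[186, 141, 64], [181, 138, 68], [194, 145, 63]] -120.5
293 [[199, 146, 57], [203, 150, 62], [176, 133, 67]] -121.8
294 [[201, 177, 147], [207, 160, 79], [206, 156, 63]] -123.2
295 [[148, 148, 146], [195, 191, 184], [150, 120, 81]] -124.5
296 [[77, 83, 90], [189, 206, 226], [69, 73, 86]] -125.9
297 [[81, 85, 88], [188, 204, 215], [74, 77, 81]] -127.3
298 [[72, 75, 79], [192, 208, 217], [67, 69, 73]] -128.6
299 [[106, 111, 116], [176, 190, 200], [122, 124, 130]] -130.0
300 [[182, 185, 194], [155, 169, 177], [191, 1
[... 2773 characters left out ...]
5, 79, 84], [70, 72, 75]] 134.6
73 [[225, 225, 228], [205, 207, 212], [173, 174, 176]] 133.5
74 [[213, 214, 216], [215, 218, 220], [220, 223, 219]] 132.4
75 [[210, 211, 216], [208, 212, 214], [214, 217, 214]] 131.3
76 [[207, 210, 214], [207, 210, 214], [217, 219, 215]] 130.1
77 [[209, 212, 214], [208, 210, 212], [215, 213, 211]] 129.0
78 [[207, 210, 214], [211, 214, 216], [212, 214, 213]] 127.9
79 [[208, 211, 214], [206, 208, 212], [212, 214, 213]] 126.8
80 [[207, 210, 211], [210, 212, 214], [210, 214, 212]] 125.7
81 [[191, 193, 200], [223, 222, 219], [213, 215, 213]] 124.6
82 [[172, 174, 185], [144, 140, 198], [212, 214, 214]] 123.4
83 [[179, 178, 187], [85, 73, 217], [211, 214, 214]] 122.3
```

The pack lies about 6 mm towards −y of centre, so I'll regrip it and shift it.

```bash
python3 -m inch '[[0,0.03,0.03,0],[0,0.03,0.05,0],[0,0.02,0.05,0],[0,0,0.05,0],[0,0,0.04,0],[0,0,0.03,0],[0,0,0.01,0],[0,0,0,0],[0,0,0,0]]'; python3 -c "
from h import *
print(to(bot.get_obs(),[.6243,.262,.001]))"
```

```text
t: 21.6
eef_pos: [0.6281, 0.2623, 0.0156]
tool_rot: [0.0, 0.68, 0.733, 0.001]
contact_force: [0.2, 0.0, -0.0]
gripper_width: 0.656
grasp_force: 0.0
shift [-0.0001, -0.0038, 0.0146]
```

```bash
python3 -m inch '[[0,-0.004,0.01,0],[0,0,0.004,0],[0,0,0,0],[0,0,0,0]]'; python3 -m inch '[[0,0,0,0],[0,0,0,0],[0,0,0,0],[0,0,0,0],[0,0,-0.003,0],[0.003,0,0,0],[0.003,0,0,0],[0,0,0,0],[0,0,0,0]]' 0 60; python3 -m inch '[[0,0,0.002,0],[0,0,0.002,0],[0,0,0,0],[0,0,0,0]]';
```

```text
t: 22.0
eef_pos: [0.6231, 0.262, 0.0012]
tool_rot: [0.0, 0.68, 0.733, 0.0]
contact_force: [0.4, 0.4, 0.7]
gripper_width: 0.658
grasp_force: 0.0
t: 22.9
eef_pos: [0.6222, 0.2681, 0.0034]
tool_rot: [-0.0, 0.68, 0.733, -0.0]
contact_force: [0.5, -0.2, -1.5]
gripper_width: 0.448
grasp_force: 60.5
t: 23.3
eef_pos: [0.6227, 0.2679, 0.0017]
tool_rot: [-0.0, 0.68, 0.733, 0.0]
contact_force: [-6.0, -2.2, 13.0]
gripper_width: 0.442
grasp_force: 62.0
```

```bash
python3 -m inch '[[0,0,0,0],[0,0,0,0],[0,0,0,0],[0,0,-0.02,0],[0,0,-0.04,0],[0,0,-0.05,0],[0,0,-0.05,0],[0,-0.03,-0.05,0],[0,-0.03,-0.05,0],[0,-0.02,-0.02,0],[0,0,0,0],[0,0,0,0]]' 0.056 90
sed -i 's/C=np.array(\[.5575,.26\])/C=np.array([.5575,.2615])/' h.py
cat >> h.py <<'E'
def redtips():
    o,r,b=snap("wrist");h=cv2.cvtColor(b,cv2.COLOR_BGR2HSV)
    m=cv2.inRange(h,(170,90,50),(180,255,255))|cv2.inRange(h,(0,90,50),(8,255,255))
    n,l,s,c=cv2.connectedComponentsWithStats(m)
    for i in range(1,n):
        if s[i,4]>600:
            ys,xs=np.where(l==i);k=ys.argmin();q=rk(cast("wrist",r,(xs[k],ys[k]),.028,o)[0])*1000
            if abs(q[0])<120 and q[1]>50:print("redtip rack",q.round(1),"mid y",(q[1]-126.5).round(1))
E
python3 -c "
from h import *
placed();redtips()
print(to(bot.get_obs(),[.50,-.18,.27]))"
```

```text
t: 24.5
eef_pos: [0.5513, 0.2625, 0.2655]
tool_rot: [0.0, 0.68, 0.733, 0.0]
contact_force: [0.4, 0.3, -0.2]
gripper_width: 0.656
grasp_force: 0.0
[0.551 0.263 0.266]
red 914 (np.float64(386.1), np.float64(108.1)) rack mm [66.3 99.3]
blue 211 (np.float64(377.3), np.float64(289.0)) rack mm [  64.6 -108.8]
redtip rack [ 63.8 126.3] mid y -0.2
shift [-0.4369, -0.084, -0.0054]
```

```bash
python3 -m inch '[[-0.04,-0.0077,0,0],[-0.04,-0.0077,0,0],[-0.04,-0.0077,0,0],[-0.04,-0.0077,0,0],[-0.04,-0.0077,0,0],[-0.04,-0.0077,0,0],[-0.04,-0.0077,0,0],[-0.04,-0.0077,0,0],[-0.04,-0.0077,0,0],[-0.04,-0.0077,0,0],[-0.035,-0.0077,0,0]]' 0.06; python3 -m inch '[[0,0,0,8.5],[0,0,0,8.5],[0,0,0,8.5],[0,0,0,8.5],[0,0,0,8.5],[0,0,0,8.5],[0,0,0,8.5],[0,0,0,8.5],[0,0,0,8.5],[0,0,0,8.5],[0,0,0,8.5]]';python3 -m inch '[[0,0,0,0],[0,0,0,0]]'
python3 -c "
from h import *
o,r,b=snap('wrist')
for p in packs(o,r,b):
    m=(p[0]+p[1])/2+.001*np.array([np.cos(p[3]),np.sin(p[3])]);print(m.round(4),p[2].round(4),p[3].round(3),to(o,[*m,-.006],p[3]))"
```

```text
t: 25.7
eef_pos: [0.4986, -0.1803, 0.264]
tool_rot: [-0.001, 0.681, 0.733, -0.001]
contact_force: [1.2, 0.2, 0.2]
gripper_width: 0.707
grasp_force: 0.0
t: 26.8
eef_pos: [0.4992, -0.1781, 0.264]
tool_rot: [0.0, 1.0, 0.004, -0.001]
contact_force: [0.5, -0.4, 0.2]
gripper_width: 0.701
grasp_force: 0.0
t: 27.0
eef_pos: [0.4993, -0.1778, 0.2645]
tool_rot: [0.0, 1.0, 0.009, -0.001]
contact_force: [0.3, -0.3, -0.7]
gripper_width: 0.698
grasp_force: 0.0
[0.6561 0.0617] 0.2231 -1.341 shift [0.1616, -0.2369, 0.2701] turn 77.8 deg
[ 0.527  -0.0886] 0.2075 -0.056 shift [0.0298, -0.0889, 0.2704] turn 4.2 deg
[ 0.5317 -0.2739] 0.2078 -0.148 shift [0.0312, 0.0964, 0.2705] turn 9.5 deg
```

```bash
python3 -m inch '[[0.015,-0.044,0.02,0],[0.015,-0.045,0.03,0],[0,0,0.04,4.2],[0,0,0.04,0],[0,0,0.04,0],[0,0,0.03,0],[0,0,0.03,0],[0,0,0.02,0],[0,0,0,0],[0,0,0,0]]' 0.06 50; python3 -c "
from h import *
print(to(bot.get_obs(),[.527,-.0886,-.006],-.056))"
```

```text
t: 28.05
eef_pos: [0.5265, -0.094, 0.0191]
tool_rot: [0.0, 1.0, -0.029, -0.0]
contact_force: [-1.3, -0.6, -0.1]
gripper_width: 0.703
grasp_force: 0.0
shift [0.0002, -0.0054, 0.0251] turn -0.1 deg
```

```bash
python3 -m inch '[[0,-0.005,0.01,0],[0,0,0.008,0],[0,0,0.005,0],[0,0,0,0]]'; python3 -m inch '[[0,0,0,0],[0,0,0,0],[0,0,0,0],[0,0,0,0],[0,0,0,0]]' 0 50;python3 -m inch '[[0,0,0,0],[0,0,-0.02,0],[0,0,-0.02,0],[0,0,-0.04,0],[0,0,-0.04,0],[0,0,-0.04,0],[0,0,-0.045,0],[0,0,0,0]]' 0 90; python3 -m inch '[[0,0,0,-8.5],[0,0,0,-8.5],[0,0,0,-8.5],[0,0,0,-8.5],[0,0,0,-8.5],[0,0,0,-8.5],[0,0,0,-8.5],[0,0,0,-8.5],[0,0,0,-8.5],[0,0,0,-8.5],[0,0,0,-8.5],[0,0,0,-4]]'; python3 -m inch '[[0,0,0,0],[0,0,0,0]]'; python3 -c "
from h import *
o=bot.get_obs();print(to(o,[.5575,.2615,.20],YR+np.pi/2))"
```

```text
t: 28.45
eef_pos: [0.5263, -0.0885, -0.0045]
tool_rot: [-0.0, 1.0, -0.03, -0.0]
contact_force: [0.6, 0.1, -0.5]
gripper_width: 0.702
grasp_force: 0.0
t: 28.95
eef_pos: [0.527, -0.0889, -0.0034]
tool_rot: [-0.0, 1.0, -0.03, 0.0]
contact_force: [-1.8, 0.3, 5.6]
gripper_width: 0.448
grasp_force: 50.5
t: 29.75
eef_pos: [0.5304, -0.0896, 0.2067]
tool_rot: [-0.0, 1.0, -0.03, 0.005]
contact_force: [0.7, -0.6, -0.9]
gripper_width: 0.432
grasp_force: 90.5
t: 30.95
eef_pos: [0.5262, -0.0887, 0.2002]
tool_rot: [-0.0, 0.68, 0.734, -0.0]
contact_force: [-0.1, -0.2, -1.5]
gripper_width: 0.432
grasp_force: 90.2
t: 31.15
eef_pos: [0.5264, -0.0888, 0.2005]
tool_rot: [-0.0, 0.682, 0.731, -0.0]
contact_force: [0.0, -0.4, -0.9]
gripper_width: 0.43
grasp_force: 90.2
shift [0.3473, 0.0553, 0.0005] turn -0.3 deg
```

```bash
python3 -m inch '[[0.0345,0.0055,0,0],[0.0345,0.0055,0,0],[0.0345,0.0055,0,0],[0.0345,0.0055,0,0],[0.0345,0.0055,0,0],[0.0345,0.0055,0,0],[0.0345,0.0055,0,0],[0.0345,0.0055,0,0],[0.0345,0.0055,0,0],[0.0345,0.0055,0,0],[0,0,0,0],[0,0,0,0]]';python3 -m inch '[[0,0,0.03,0],[0,0,0.04,0],[0,0,0.04,0],[0,0,0.02,0],[0,0,0,0],[0,0,0,0]]'; python3 -c "
from h import *
o=bot.get_obs();print(to(o,[.5575,.2595,.005],YR+np.pi/2),o['grasp_force'])"
```

```text
t: 32.35
eef_pos: [0.5564, 0.2603, 0.2004]
tool_rot: [-0.0, 0.681, 0.732, -0.0]
contact_force: [0.1, -1.1, -0.5]
gripper_width: 0.43
grasp_force: 90.4
t: 32.95
eef_pos: [0.5575, 0.2582, 0.0716]
tool_rot: [0.0, 0.682, 0.731, -0.0]
contact_force: [-0.2, 0.1, -1.6]
gripper_width: 0.431
grasp_force: 90.5
shift [0.0013, 0.0, 0.0666] turn -0.3 deg 90.4859447479248
```

```bash
python3 -m inch '[[0.001,0,0.02,-0.3],[0,0,0.02,0],[0,0,0.015,0],[0,0,0.01,0],[0,0,0,0],[0,0,0,0]]';python3 -m inch '[[0,0,0.002,0],[0,0,0.001,0],[0,0,0,0],[0,0,0,0]]'
```

```text
t: 33.55
eef_pos: [0.5575, 0.2605, 0.0067]
tool_rot: [0.0, 0.68, 0.734, 0.0]
contact_force: [0.0, -0.7, -0.4]
gripper_width: 0.431
grasp_force: 90.5
t: 33.95
eef_pos: [0.557, 0.2604, 0.0032]
tool_rot: [0.0, 0.679, 0.734, 0.0]
contact_force: [-0.1, 0.0, -1.4]
gripper_width: 0.429
grasp_force: 90.5
```

Lower a little more, release, lift and check.

```bash
python3 -m inch '[[0,0,0.001,0],[0,0,0.001,0],[0,0,0.001,0],[0,0,0,0],[0,0,0,0]]'; python3 -m inch '[[0,0,0,0],[0,0,0,0],[0,0,0,0],[0,0,-0.02,0],[0,0,-0.04,0],[0,0,-0.05,0],[0,0,-0.05,0],[0,0,-0.05,0],[0,0,-0.05,0],[0,0,0,0],[0,0,0,0]]' 0.054 90;python3 -c "
from h import *
placed();redtips()
print(to(bot.get_obs(),[.50,-.18,.27]))"
```

```text
t: 34.45
eef_pos: [0.5571, 0.2605, 0.0028]
tool_rot: [-0.0, 0.68, 0.734, 0.0]
contact_force: [-8.6, -4.2, 22.5]
gripper_width: 0.428
grasp_force: 93.5
t: 35.55
eef_pos: [0.5574, 0.2606, 0.2611]
tool_rot: [0.0, 0.679, 0.734, 0.001]
contact_force: [-0.3, -0.3, -0.5]
gripper_width: 0.633
grasp_force: 0.0
[0.557 0.261 0.261]
red 938 (np.float64(316.9), np.float64(103.1)) rack mm [ -1.  100.6]
red 939 (np.float64(380.9), np.float64(105.7)) rack mm [66.1 99.4]
blue 220 (np.float64(318.2), np.float64(288.5)) rack mm [   0.8 -107.6]
blue 219 (np.float64(372.7), np.float64(289.2)) rack mm [  64.8 -108.9]
redtip rack [ -2.7 128.2] mid y 1.7
redtip rack [ 64.5 126.7] mid y 0.2
shift [-0.4344, -0.0896, -0.0109]
```

```bash
python3 -m inch '[[-0.04,-0.0082,0,0],[-0.04,-0.0082,0,0],[-0.04,-0.0082,0,0],[-0.04,-0.0082,0,0],[-0.04,-0.0082,0,0],[-0.04,-0.0082,0,0],[-0.04,-0.0082,0,0],[-0.04,-0.0082,0,0],[-0.04,-0.0082,0,0],[-0.04,-0.0082,0,0],[-0.035,-0.0082,0,0]]' 0.06; python3 -m inch '[[0,0,0,8.5],[0,0,0,8.5],[0,0,0,8.5],[0,0,0,8.5],[0,0,0,8.5],[0,0,0,8.5],[0,0,0,8.5],[0,0,0,8.5],[0,0,0,8.5],[0,0,0,8.5],[0,0,0,8.5],[0,0,0,8.5]]';python3 -m inch '[[0,0,0,0],[0,0,0,0]]'
python3 -c "
from h import *
o,r,b=snap('wrist')
for p in packs(o,r,b):
    m=(p[0]+p[1])/2+.001*np.array([np.cos(p[3]),np.sin(p[3])]);print(m.round(4),p[2].round(4),p[3].round(3),to(o,[*m,-.006],p[3]))"
```

```text
t: 36.75
eef_pos: [0.4986, -0.1821, 0.2581]
tool_rot: [-0.001, 0.68, 0.733, -0.001]
contact_force: [-0.2, -0.1, -0.8]
gripper_width: 0.698
grasp_force: 0.0
t: 37.95
eef_pos: [0.4992, -0.1799, 0.258]
tool_rot: [0.0, 0.998, -0.069, -0.002]
contact_force: [0.1, 0.0, 0.2]
gripper_width: 0.702
grasp_force: 0.0
t: 38.15
eef_pos: [0.4996, -0.18, 0.2588]
tool_rot: [0.0, 0.998, -0.064, -0.001]
contact_force: [-0.7, -0.1, 0.0]
gripper_width: 0.701
grasp_force: 0.0
[0.6561 0.0614] 0.2236 -1.342 shift [0.1249, -0.2596, 0.2644] turn 69.5 deg
[ 0.5317 -0.2733] 0.2076 -0.151 shift [0.0444, 0.0884, 0.2647] turn 1.3 deg
```

```bash
python3 -m inch '[[0.022,0.044,0.02,0],[0.022,0.044,0.03,1.3],[0,0,0.04,0],[0,0,0.04,0],[0,0,0.04,0],[0,0,0.03,0],[0,0,0.03,0],[0,0,0.015,0],[0,0,0,0],[0,0,0,0]]' 0.06 50; python3 -c "
from h import *
print(to(bot.get_obs(),[.5317,-.2733,-.005],-.151))"
```

```text
t: 39.2
eef_pos: [0.5297, -0.2649, 0.0209]
tool_rot: [0.0, 0.997, -0.077, 0.0]
contact_force: [0.5, -0.2, -0.7]
gripper_width: 0.702
grasp_force: 0.0
shift [0.0032, 0.0079, 0.0259] turn -0.2 deg
```

```bash
python3 -m inch '[[0.003,0.008,0,0],[0,0,0.01,0],[0,0,0.01,0],[0,0,0.004,0],[0,0,0,0]]'; python3 -m inch '[[0,0,0,0],[0,0,0,0],[0,0,0,0],[0,0,0,0],[0,0,0,0]]' 0 50;python3 -m inch '[[0,0,0,0],[0,0,-0.02,0],[0,0,-0.02,0],[0,0,-0.04,0],[0,0,-0.04,0],[0,0,-0.04,0],[0,0,-0.045,0],[0,0,0,0]]' 0 90; python3 -m inch '[[0,0,0,-8.5],[0,0,0,-8.5],[0,0,0,-8.5],[0,0,0,-8.5],[0,0,0,-8.5],[0,0,0,-8.5],[0,0,0,-8.5],[0,0,0,-8.5],[0,0,0,-8.5],[0,0,0,-8.5],[0,0,0,-8.5],[0,0,0,-8.5]]'; python3 -m inch '[[0,0,0,-1],[0,0,0,0],[0,0,0,0]]'; python3 -c "
from h import *
o=bot.get_obs();print(to(o,[.4917,.2546,.20],YR+np.pi/2))"
```

```text
t: 39.7
eef_pos: [0.5302, -0.2723, -0.0048]
tool_rot: [-0.0, 0.997, -0.077, -0.001]
contact_force: [-0.5, -0.5, 0.1]
gripper_width: 0.704
grasp_force: 0.0
t: 40.2
eef_pos: [0.5312, -0.273, -0.0034]
tool_rot: [0.0, 0.997, -0.078, 0.0]
contact_force: [-0.9, -0.0, 5.3]
gripper_width: 0.443
grasp_force: 50.6
t: 41.0
eef_pos: [0.534, -0.2749, 0.2071]
tool_rot: [0.001, 0.997, -0.078, 0.005]
contact_force: [0.0, -1.1, -0.3]
gripper_width: 0.432
grasp_force: 90.4
t: 42.2
eef_pos: [0.5304, -0.2724, 0.2]
tool_rot: [-0.001, 0.685, 0.728, -0.0]
contact_force: [0.1, 0.2, -0.3]
gripper_width: 0.433
grasp_force: 90.1
t: 42.5
eef_pos: [0.5307, -0.2727, 0.2007]
tool_rot: [-0.0, 0.682, 0.731, -0.0]
contact_force: [-0.9, 0.2, -1.1]
gripper_width: 0.432
grasp_force: 90.1
shift [0.5287, -0.0028, 0.0009] turn -0.3 deg
```

```bash
python3 -m inch '[[0.044,0,0,0],[0.044,0,0,0],[0.044,0,0,0],[0.044,0,0,0],[0.044,0,0,0],[0.044,0,0,0],[0.044,-0.001,0,0],[0.044,-0.001,0,0],[0.044,-0.001,0,0],[0.044,0,0,0],[0.044,0,0,0],[0.044,0,0,0]]';python3 -m inch '[[0,0,0,0],[0,0,0,0],[0,0,0.03,0],[0,0,0.04,0],[0,0,0.04,0],[0,0,0.02,0],[0,0,0,0],[0,0,0,0]]'; python3 -c "
from h import *
o=bot.get_obs();print(to(o,[.4917,.2546,.007],YR+np.pi/2),o['grasp_force'])"
```

```text
t: 43.7
eef_pos: [0.4899, 0.2554, 0.2012]
tool_rot: [0.0, 0.682, 0.731, 0.0]
contact_force: [1.1, 0.2, -1.2]
gripper_width: 0.428
grasp_force: 90.2
t: 44.5
eef_pos: [0.4909, 0.2524, 0.0717]
tool_rot: [0.0, 0.682, 0.731, -0.0]
contact_force: [-0.3, 0.7, -0.0]
gripper_width: 0.433
grasp_force: 90.4
shift [0.0022, 0.0009, 0.0647] turn -0.3 deg 90.41558146476746
```

```bash
python3 -m inch '[[0.001,0.001,0.02,-0.3],[0,0,0.02,0],[0,0,0.015,0],[0,0,0.01,0],[0,0,0,0],[0,0,0,0]]';python3 -m inch '[[0,0,0.002,0],[0,0,0.002,0],[0,0,0.001,0],[0,0,0.001,0],[0,0,0,0],[0,0,0,0]]'
```

```text
t: 45.1
eef_pos: [0.4917, 0.2548, 0.0068]
tool_rot: [0.0, 0.68, 0.734, 0.0]
contact_force: [-0.3, 0.3, -1.2]
gripper_width: 0.432
grasp_force: 90.4
t: 45.7
eef_pos: [0.4918, 0.255, 0.0028]
tool_rot: [0.0, 0.68, 0.734, 0.001]
contact_force: [-6.0, -2.7, 22.6]
gripper_width: 0.436
grasp_force: 93.1
```

```bash
python3 -m inch '[[0,0,0,0],[0,0,0,0],[0,0,0,0],[0,0,-0.02,0],[0,0,-0.04,0],[0,0,-0.05,0],[0,0,-0.05,0],[0,0.015,-0.05,0],[0,0.015,-0.05,0],[0,0,0,0],[0,0,0,0]]' 0.054 90;python3 -c "
from h import *
placed('w9.png');redtips()"
```

```text
t: 46.8
eef_pos: [0.5204, 0.2571, 0.2568]
tool_rot: [0.0, 0.68, 0.734, 0.001]
contact_force: [0.4, -0.3, -0.9]
gripper_width: 0.632
grasp_force: 0.0
[0.52  0.257 0.257]
red 968 (np.float64(352.7), np.float64(102.5)) rack mm [ -1.4 100.6]
red 941 (np.float64(282.0), np.float64(104.6)) rack mm [-74.2  98.3]
red 925 (np.float64(416.0), np.float64(106.5)) rack mm [65.9 99.4]
blue 235 (np.float64(349.7), np.float64(289.0)) rack mm [-1.000e-01 -1.072e+02]
blue 220 (np.float64(286.7), np.float64(290.8)) rack mm [ -73.  -109.6]
blue 227 (np.float64(404.2), np.float64(289.4)) rack mm [  64.7 -108.6]
redtip rack [ -4.  127.3] mid y 0.8
redtip rack [-76.3 125.1] mid y -1.4
redtip rack [ 64.1 126.6] mid y 0.1
```

View pics/w9.png

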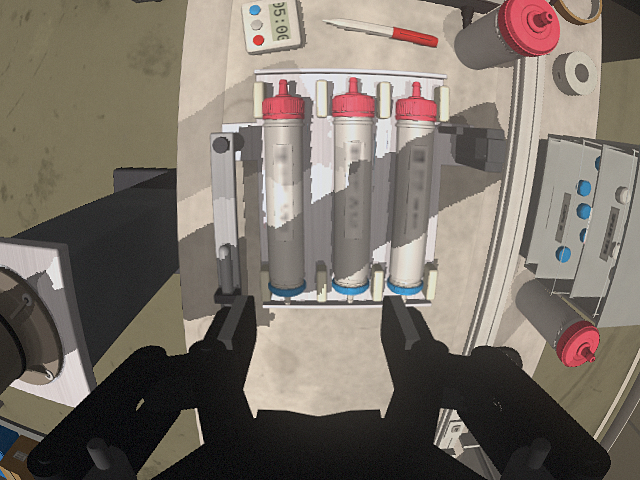

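All three packs lie between the comb teeth, and the bar and knob sit at the left, at about (225,270). The bay 0 pack, at column 283, leans towards its left teeth, where the slot centre is column 289. I'll re-centre it.

```bash
python3 -m inch '[[0,-0.015,0.03,0],[0,-0.015,0.05,0],[0,0,0.05,0],[0,0,0.05,0],[0,0,0.03,0],[0,0,0.02,0],[0,0,0,0],[0,0,0,0]]' 0.058 50; python3 -c "
from h import *
print(to(bot.get_obs(),[.4918,.255,.003],YR+np.pi/2))"
```

```text
t: 47.7
eef_pos: [0.4895, 0.2542, 0.0273]
tool_rot: [-0.0, 0.679, 0.734, -0.001]
contact_force: [-0.4, -0.4, 0.4]
gripper_width: 0.682
grasp_force: 0.0
shift [0.0007, 0.0024, 0.0243] turn 0.1 deg
```

```bash
python3 -m inch '[[0,-0.001,0.01,0],[0,0,0.01,0],[0,0,0.004,0],[0,0,0,0],[0,0,0,0]]'; python3 -m inch '[[0,0,0,0],[0,0,0,0],[0,0,0,0],[0,0,0,0],[0,0,-0.003,0],[0,0,0,0]]' 0 50; python3 -c "
from h import *
print(to(bot.get_obs(),[.4922,.256,.007],YR+np.pi/2))"
```

```text
t: 48.2
eef_pos: [0.4896, 0.2546, 0.0042]
tool_rot: [0.0, 0.679, 0.734, 0.0]
contact_force: [0.5, 0.6, 0.8]
gripper_width: 0.677
grasp_force: 0.0
t: 48.8
eef_pos: [0.4898, 0.2547, 0.0075]
tool_rot: [0.0, 0.679, 0.734, 0.0]
contact_force: [0.5, 0.3, -1.4]
gripper_width: 0.444
grasp_force: 50.4
shift [0.0011, 0.0025, 0.0005] turn 0.1 deg
```

```bash
python3 -m inch '[[0.001,0.0025,0,0],[0,0,0,0],[0,0,0.002,0],[0,0,0.002,0],[0,0,0,0],[0,0,0,0]]'; python3 -m inch '[[0,0,0,0],[0,0,0,0],[0,0,0,0],[0,0,-0.02,0],[0,0,-0.04,0],[0,0,-0.05,0],[0,0,-0.05,0],[0,0,-0.05,0],[0,0.03,-0.05,0],[0,0,0,0],[0,0,0,0]]' 0.056 90;python3 -c "
from h import *
placed();redtips()"
```

```text
t: 49.4
eef_pos: [0.4922, 0.2559, 0.0047]
tool_rot: [0.0, 0.68, 0.734, 0.0]
contact_force: [-5.5, -3.2, 19.1]
gripper_width: 0.443
grasp_force: 52.2
t: 50.5
eef_pos: [0.5183, 0.2578, 0.2565]
tool_rot: [0.0, 0.68, 0.733, 0.001]
contact_force: [-0.9, -0.1, -0.2]
gripper_width: 0.655
grasp_force: 0.0
[0.518 0.258 0.257]
red 957 (np.float64(290.7), np.float64(104.0)) rack mm [-67.3  99.6]
red 959 (np.float64(354.9), np.float64(103.3)) rack mm [ -1.2 100.6]
red 927 (np.float64(417.9), np.float64(107.4)) rack mm [65.9 99.3]
blue 225 (np.float64(351.1), np.float64(289.9)) rack mm [  -0.6 -107.5]
blue 233 (np.float64(405.7), np.float64(290.0)) rack mm [  64.3 -108.6]
blue 230 (np.float64(295.8), np.float64(290.6)) rack mm [ -64.6 -108.4]
redtip rack [ -3.  128.3] mid y 1.8
redtip rack [-69.1 126.8] mid y 0.3
redtip rack [ 64.2 126.5] mid y 0.0
```

```bash
python3 -m inch '[[0,0,0,8.2],[0,0,0,8.2],[0,0,0,8.2],[0,0,0,8.2],[0,0,0,8.2],[0,0,0,8.2],[0,0,0,8.2],[0,0,0,8.2],[0,0,0,8.2],[0,0,0,8.2],[0,0,0,8.0]]' 0.04 40; python3 -m inch '[[-0.024,0.03,0,0],[-0.024,0.03,0.01,0],[-0.023,0.03,0.02,0],[-0.023,0.028,0.02,0],[0,0,0,0],[0,0,0,0]]';python3 -c "
from h import *
o,r,b=snap('wrist','w10.png')
print(to(o,[.4337,.1327,.0957],.0775))
g=cv2.cvtColor(b,cv2.COLOR_BGR2GRAY)
E=np.linalg.inv(r['hand_eye']);K=r['mtx']
def proj(P):
    c=(E@np.r_[Rm(o).T@(np.array(P)-o['eef_pos']),1])[:3]*[1,-1,-1];th=np.arctan2(np.hypot(c[0],c[1]),c[2]);return K[:2,2]+K[0,0]*th*c[:2]/np.hypot(c[0],c[1])
u,v=proj([.4337,.1327,.118]).astype(int);print(u,v)
roi=g[v-40:v+40,u-40:u+40];n,l,s,c=cv2.connectedComponentsWithStats((roi<45).astype('uint8'))
for i in range(1,n):
    if s[i,4]>200:print(s[i],c[i]+[u-40,v-40],cast('wrist',r,c[i]+[u-40,v-40],.118,o)[0].round(4))
"
```

```text
t: 51.7
eef_pos: [0.5161, 0.2573, 0.2538]
tool_rot: [0.001, 0.999, 0.036, -0.002]
contact_force: [0.2, -0.1, -0.3]
gripper_width: 0.47
grasp_force: 0.0
t: 52.3
eef_pos: [0.4313, 0.1321, 0.2045]
tool_rot: [0.001, 0.999, 0.038, -0.001]
contact_force: [0.7, 1.4, -0.2]
gripper_width: 0.468
grasp_force: 0.0
shift [0.0027, -0.0005, 0.1088] turn -0.1 deg
316 233
[ 30  24  25  31 628] [317.62579618 232.25159236] [0.4348 0.132  0.118 ]
```

```bash
python3 -m inch '[[0.003,0,0.03,0],[0,0,0.04,0],[0,0,0.03,0],[0,0,0.009,0],[0,0,0,0],[0,0,0,0]]'; python3 -m inch '[[0,0,0,0],[0,0,0,0],[0,0,0,0],[0,0,0,0],[0,0,0,0]]' 0 40
```

```text
t: 52.95
eef_pos: [0.4371, 0.1339, 0.098]
tool_rot: [-0.0, 0.999, 0.039, 0.001]
contact_force: [-0.5, -0.4, -0.9]
gripper_width: 0.471
grasp_force: 0.0
t: 53.45
eef_pos: [0.4373, 0.1329, 0.0985]
tool_rot: [-0.0, 0.999, 0.038, 0.001]
contact_force: [0.1, -2.3, 6.3]
gripper_width: 0.186
grasp_force: 38.9
```

```bash
python3 -m inch '[[0.0157,-0.0007,0,-5],[0.0157,-0.0007,0,-5],[0.0157,-0.0007,0,-5],[0.0157,-0.0007,0,-5],[0.0157,-0.0007,0,-5],[0.0157,-0.0007,0,-5],[0,0,0,0]]'
```

```text
t: 54.15
eef_pos: [0.5268, 0.165, 0.0985]
tool_rot: [-0.0, 0.955, 0.296, 0.002]
contact_force: [1.0, -1.1, 7.8]
gripper_width: 0.181
grasp_force: 40.2
```

```bash
python3 -m inch '[[0.0157,-0.0007,0,-5],[0.0157,-0.0007,0,-5],[0.0157,-0.0007,0,-5],[0.0157,-0.0007,0,-5],[0.0157,-0.0007,0,-5],[0.0157,-0.0007,0,-5],[0.0157,-0.0007,0,-5],[0.0157,-0.0007,0,-5],[0.0157,-0.0007,0,-5],[0,0,0,0]]';python3 -m inch '[[0.0157,-0.0007,0,-5],[0.0063,-0.0001,0,-2],[0,0,0,0],[0,0,0,0]]'; python3 -c "
from h import *
o=bot.get_obs();print(to(o,[.6021,.3245,.0985],YR+np.pi/2),np.arctan2(o['eef_pos'][1]-.311,o['eef_pos'][0]-.4237)-YR)"
```

```text
t: 55.15
eef_pos: [0.6005, 0.282, 0.0986]
tool_rot: [0.0, 0.769, 0.639, 0.003]
contact_force: [3.1, 0.3, 5.8]
gripper_width: 0.18
grasp_force: 40.0
t: 55.55
eef_pos: [0.6028, 0.3018, 0.0986]
tool_rot: [0.001, 0.73, 0.683, 0.002]
contact_force: [1.6, 0.6, 6.8]
gripper_width: 0.182
grasp_force: 40.1
shift [0.0226, -0.0022, 0.0001] turn -8.0 deg -0.12577890855895402
```

```bash
python3 -m inch '[[0.0094,-0.0004,0,-3],[0.0063,-0.0002,0,-2.5],[0,0,0,0],[0,0,0,0]]';python3 -m inch '[[0.003,-0.0002,0,-1.2],[0.003,0,0,-1],[0,0,0,0],[0,0,0,0]]';  python3 -c "
from h import *
o=bot.get_obs();print(to(o,[.6021,.3248,.0985],YR+np.pi/2),np.arctan2(o['eef_pos'][1]-.311,o['eef_pos'][0]-.4237)-YR)"
```

```text
t: 55.95
eef_pos: [0.6029, 0.3176, 0.0986]
tool_rot: [0.001, 0.696, 0.718, 0.002]
contact_force: [2.8, 1.0, 5.7]
gripper_width: 0.186
grasp_force: 40.1
t: 56.35
eef_pos: [0.6026, 0.3233, 0.0986]
tool_rot: [0.001, 0.683, 0.731, 0.002]
contact_force: [3.5, 1.7, 6.1]
gripper_width: 0.187
grasp_force: 40.1
shift [0.0015, -0.0004, 0.0001] turn -0.4 deg -0.005634402484543527
```

Push against the stop.

```bash
python3 -m inch '[[0.002,0,0,-0.4],[0,0,0,0],[0,0,0,0]]';python3 -m inch '[[0.002,0,0,0],[0,0,0,0],[0,0,0,0]]';python3 -m inch '[[0.001,0,0,0],[0,0,0,0],[0,0,0,0]]'
```

```text
t: 56.65
eef_pos: [0.6026, 0.325, 0.0986]
tool_rot: [0.001, 0.68, 0.733, 0.002]
contact_force: [2.9, -0.3, 5.4]
gripper_width: 0.182
grasp_force: 40.1
t: 56.95
eef_pos: [0.6024, 0.3267, 0.0986]
tool_rot: [0.001, 0.68, 0.733, 0.001]
contact_force: [2.9, -0.0, 6.0]
gripper_width: 0.178
grasp_force: 40.1
t: 57.25
eef_pos: [0.6024, 0.3275, 0.0986]
tool_rot: [0.001, 0.68, 0.733, 0.001]
contact_force: [2.8, -1.0, 6.6]
gripper_width: 0.181
grasp_force: 40.2
```

```bash
python3 -m inch '[[0.002,0,0,0],[0,0,0,0],[0,0,0,0]]';python3 -m inch '[[0.002,0,0,0],[0,0,0,0],[0,0,0,0]]'; python3 -c "
from h import *
o,r,b=snap('wrist','w11.png')
print(cast('wrist',r,[(0,0)],.1,o).shape)"
```

```text
t: 57.55
eef_pos: [0.6023, 0.3287, 0.0986]
tool_rot: [0.001, 0.68, 0.733, 0.001]
contact_force: [2.9, -1.7, 6.8]
gripper_width: 0.183
grasp_force: 40.3
t: 57.85
eef_pos: [0.6024, 0.3288, 0.0985]
tool_rot: [0.002, 0.681, 0.733, -0.0]
contact_force: [2.3, -5.7, 8.7]
gripper_width: 0.183
grasp_force: 40.5
(1, 3)
```

```bash
python3 -m inch '[[0,0.005,0,0],[0,0.005,0,0],[0,0,0,0],[0,0,0,0]]';python3 -m inch '[[0,0.005,0,0],[0,0.005,0,0],[0,0.005,0,0],[0,0,0,0],[0,0,0,0]]'
```

```text
t: 58.3
eef_pos: [0.612, 0.3296, 0.0985]
tool_rot: [0.002, 0.681, 0.733, -0.0]
contact_force: [1.3, -5.7, 9.7]
gripper_width: 0.179
grasp_force: 40.5
t: 58.8
eef_pos: [0.627, 0.3307, 0.0985]
tool_rot: [0.002, 0.681, 0.733, -0.0]
contact_force: [1.3, -5.1, 9.1]
gripper_width: 0.179
grasp_force: 40.5
```

```bash
python3 -m inch '[[0,0.004,0,0],[0,0,0,0],[0,0,0,0]]';python3 -m inch '[[0,0.003,0,0],[0,0,0,0],[0,0,0,0]]';python3 -m inch '[[0,0.002,0,0],[0,0,0,0],[0,0,0,0]]'
```

```text
t: 59.1
eef_pos: [0.6306, 0.331, 0.0985]
tool_rot: [0.002, 0.681, 0.733, -0.001]
contact_force: [0.3, -6.0, 9.4]
gripper_width: 0.184
grasp_force: 40.5
t: 59.4
eef_pos: [0.6324, 0.3312, 0.0985]
tool_rot: [0.001, 0.681, 0.733, -0.002]
contact_force: [-2.7, -6.4, 12.3]
gripper_width: 0.179
grasp_force: 40.8
t: 59.7
eef_pos: [0.6326, 0.3312, 0.0984]
tool_rot: [0.0, 0.68, 0.733, -0.003]
contact_force: [-8.2, -7.8, 15.2]
gripper_width: 0.179
grasp_force: 41.2
```

```bash
python3 -m inch '[[-0.001,-0.002,0,0],[0,0,0,0],[0,0,0,0]]'; python3 -m inch '[[0,0,0,0],[0,0,0,0],[0,0,0,0],[0,0,0,0],[0,0,-0.02,0],[0,0,-0.03,0],[0,0,-0.04,0],[0,0,-0.04,0],[-0.03,-0.03,-0.03,0],[-0.03,-0.04,0,0],[0,0,0,0],[0,0,0,0]]' 0.04 40; python3 - <<'E'
from h import *
placed()
o,r,b=snap("wrist")
E=np.linalg.inv(r['hand_eye']);K=r['mtx'];g=cv2.cvtColor(b,cv2.COLOR_BGR2GRAY)
c=(E@np.r_[Rm(o).T@(np.array([.633,.327,.118])-o['eef_pos']),1])[:3]*[1,-1,-1];th=np.arctan2(np.hypot(c[0],c[1]),c[2])
u,v=(K[:2,2]+K[0,0]*th*c[:2]/np.hypot(c[0],c[1])).astype(int)
n,l,s,c=cv2.connectedComponentsWithStats((g[v-35:v+35,u-35:u+35]<45).astype('uint8'))
for i in range(1,n):
    if s[i,4]>150:
        p=c[i]+[u-35,v-35];P=cast('wrist',r,p,.118,o)[0];d=P[:2]-[.4237,.311];print(s[i],p,P.round(4),"r",np.hypot(*d),"ang",np.arctan2(d[1],d[0])-YR)
E
```

```text
t: 60.0
eef_pos: [0.6324, 0.3311, 0.0985]
tool_rot: [0.001, 0.68, 0.733, -0.001]
contact_force: [-2.9, -4.4, 12.2]
gripper_width: 0.18
grasp_force: 40.6
t: 61.2
eef_pos: [0.5678, 0.2688, 0.2559]
tool_rot: [0.0, 0.679, 0.734, -0.0]
contact_force: [0.7, 0.7, 0.2]
gripper_width: 0.466
grasp_force: 0.0
[0.568 0.269 0.256]
red 999 (np.float64(306.7), np.float64(109.5)) rack mm [ -1.1 100.6]
red 939 (np.float64(243.4), np.float64(111.8)) rack mm [-67.1  99.7]
red 983 (np.float64(372.1), np.float64(111.5)) rack mm [66.4 99.6]
blue 228 (np.float64(308.8), np.float64(295.5)) rack mm [   0.4 -107.3]
blue 99 (np.float64(244.0), np.float64(295.6)) rack mm [ -76.  -108.7]
blue 128 (np.float64(356.3), np.float64(296.2)) rack mm [  55.7 -108.3]
```

```bash
python3 - <<'E'
from h import *
o,r,b=snap("wrist");g=cv2.cvtColor(b,cv2.COLOR_BGR2GRAY)
print(o["eef_pos"],o["joint_vel"].round(3))
for t in(35,45,55):
    n,l,s,c=cv2.connectedComponentsWithStats((g[90:230,300:470]<t).astype('uint8'))
    for i in range(1,n):
        if s[i,4]>120:
            p=c[i]+[300,90];P=cast('wrist',r,p,.118,o)[0];d=P[:2]-[.4237,.311];print(t,s[i],p.round(1),P.round(4),"r",np.hypot(*d).round(4),"ang",(np.arctan2(d[1],d[0])-YR).round(4))
w=cv2.imread("pics/w2.png",0);n,l,s,c=cv2.connectedComponentsWithStats((w[90:140,390:450]<45).astype('uint8'));i=1+s[1:,4].argmax();print("w2",s[i],c[i]+[390,90])
E
```

```text
[0.56919059 0.27064392 0.2560052 ] [-0.006  0.016 -0.004 -0.017  0.001  0.003  0.001]
55 [ 88  57  27  23 399] [400.9 158.6] [0.6334 0.3272 0.118 ] r 0.2103 ang 0.0026
w2 [20 30 14  6 28] [415.5        123.39285714]
```

```bash
python3 -c "
from station import bot
print(bot.hand_in())"
```

```text
the job is handed in; nothing more can be done
None
```

The job is handed in at about 61 s: all three tube packs lie flat in the rack, one to a bay. The bar is shut (last camera reading 0.003 rad) and the bolt is fully home (travel about 30 mm). The verdict was not reported back, and I made no deliberate final check of the bystanders.

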